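Stand up the backdrop board and load the one-way pot lane

ROBOT

A 6-joint arm with a two-finger parallel gripper is mounted at the origin on the work surface; the furniture and walls round the work are solid. World frame = base frame: x ahead of the robot, y to its left, z up, the work surface at z = 0. Lengths are in m, angles in rad, forces in N, time in s.
With the tool pointing down it reaches from about 0.325 to 0.9 m from the base axis. Payload 6.1 kg.
Tool frame: the origin (TCP) lies at the very end of the fingers, on their centre line; the grasp point (between the pads) lies 19 mm behind it; z points along the fingers, y is the line along which they close (so a half turn about z gives the same grasp; the last joint's range is limited). The gripper opens to 87 mm and grips with 3 to 60 N. Pads are 19 mm wide; open, the fingers measure 117 mm over their backs; the gripper's body (75 mm by 190 mm) begins 51 mm behind the grasp point.
Start: joints at [-1.379, 0.22, 1.526, -0, 1.395, -0.126], TCP at [0.195, -0.594, 0.223] pointing down, gripper open.
Joint ranges: [-2.98, 2.98], [-0.91, 2.08], [0.09, 2.57], [-1.24, 4.39], [0.2, 2.65], [-2.68, 2.68]. Speed limits (rad/s): [2.57, 2.57, 3.01, 3.14, 3.14, 3.14].

INTERFACE

Orientations are given as a rotation vector (axis times angle).
In Python, from rig import * gives the robot as it stands. The module is installed in compiled form; this text tells all that it offers.
- The arm moves only by the tool arm_command, never from a script. Its argument "increments" is a list that holds one entry, the list of rows, each a list of 5 numbers: the finger opening in mm, from 0 to 87, then the shift along the tool's x, y, z in units of 25 cm (1.0 is 25 cm), then the turn about the tool's z in units of 60 degrees (1.0 is 60 degrees). In form: [[[grip, dx, dy, dz, yaw], ...]]. A call has exactly 5 rows; each row shifts and turns the commanded pose from where the row before left it, along the tool's axes as they then stand; what a row does not reach is not made up. A row lasts 1/8 s, in which the tool goes at most 62.5 mm and 10.7 degrees, less where a joint would pass 70% of its speed; a pose out of reach is approached as far as the arm can. A call with a number of a shift or a turn outside -1 to 1 is refused whole. A call with a gripper value outside its range is refused whole. The fingers move at their own pace and stop on an object; "force" is the grip in N (left out, the last holds). Time passes only in rows, so rows that do not move let the fingers close, or fill a call up. It gives the time, the measured TCP pose, the force, the opening and the grip force at its end, in the units of the state.
- sense(): the state, without advancing time (a new reading comes with each control period).
- capture(name): name is "scene" or "top"; returns the picture (400x640x3 uint8, blue, green, red); there is no depth.
- camera_params(name): a dict with "vfov" (degrees; the focal length in pixels is half the picture's height over the tangent of half this angle, whatever the lens; pixels are square), "cx", "cy" (the principal point, pixels), "dist" ([k1, k2, p1, p2, k3] as OpenCV has them; the pictures are not rectified), "rvec" (rotation vector, rad) and "tvec" (3), from world to camera coordinates, as OpenCV has them. Camera axes: x right, y down, z forward; pixel columns grow to the right and rows downward; lengths in m; the calibration is good to about 2 mm. A picture is of the moment at which its call begins. camera_params takes no time and is no camera call.
- hand_in(): hands the job in; it is judged then, once.
The state is a dict: "clock": time; "q": joint angles; "joint_vel": joint speeds; "joint_torque": joint torques, N m; "tcp_pos": TCP position; "tool_rot": TCP orientation; "ft_force": force on the tool from outside, world axes, zero at the start; "ft_torque": the same for the moment, N m; "opening": finger opening in m; "finger_force": force on a finger pad.
Only numpy, scipy, OpenCV 4.12 (cv2) and the standard library are available. Lean on these libraries where they do the work, as an engineer would, in place of code of your own. Each camera call takes 0.05 s, during which the arm holds its last target. There are 200 camera calls.

TASK

Get the clarity-reading station ready. The backdrop board lies on its face: fold its leg right out and stand the board upright on that leg close behind the roofed part of the queue lane, centred on it and square to it, with its printed face towards the lane. Push every sample pot upright through the sprung gate into the lane so that the gate has shut behind the last one, and leave the blue-capped bottle and the small cuvette box where they are.

Things in the scene. Friction and masses are not known exactly. Their poses are not given: they have to be found in the camera images.
- board: Grey backdrop board 140 x 140 x 10 mm, 0.26 kg, loose; starts flat, printed face (half black, half white with lines) down. Origin: middle of the bottom edge, on the face. x: bottom edge to top edge, y: width, z: out of its back (back surface z = 10 mm; z is up while it lies). Standing on the open leg, x leans 0.25 rad back from vertical and z points away from the viewer.
- board_handle (a point): Middle of the blue handle bar above the top edge, board (154, 0, 12) mm: round bar along board y, 16 mm thick, 46 mm long over its ball ends, on two short stalks. Pinch it over its ends or across; in a light grip (about 10 N) it turns about its own axis. While the board lies the bar is 4 to 20 mm above the worktop.
- leg_hinge (a point): Middle of the leg's hinge axis on the back of the board, at board (98, 0, 19) mm; the axis is along board y.
- leg_foot (a point): Middle of the black rubber foot bar at the free end of the leg, 90 mm from the hinge: round bar along board y, 16 mm thick, 46 mm long over its ball ends. Folded, it lies on the back of the board 8 mm from the bottom edge, at board (8, 0, 19) mm.
- leg (a joint): Angle of the leg (flat bar 24 mm wide): 0 folded flat on the board's back, 0.60 rad fully out at its stop. Lifting the foot off the back opens it; the stiff hinge (0.05 N m) stays where it is left. The standing board's weight presses the leg against its stop.
- lane: Queue lane, fixed: white base 78 x 244 x 6 mm, aluminium guides. Origin: on the worktop below the tip of the shut gate, mid-width. x: to its rear; y: along it; pots travel towards -y. Inlet bay y = 80 to 28 mm, open at its end and above, kerbs 16 mm high (inner faces x = +-31 mm); gate y = 28 to 0; roofed part y = -12 to the end stop at -158 mm, room for just three pots.
- lane_inlet (a point): Where to set a pot down: middle of the inlet bay, on the floor of the lane (6 mm above the worktop), at lane (0, 52, 6) mm. The floor carries a slippery slide strip along its middle.
- lane_stand (a point): Where the middle of the board's bottom edge should stand: on the worktop behind the middle of the roofed part, at lane (54, -82, 0) mm, board z pointing along lane x.
- gate (a joint): Angle of the orange sprung pawl on the lane's front side: 0 at rest, its tip 12 mm into the lane. Pivot at lane (-34, 24) mm, 28 mm long, z 32 to 72 mm. Pots going in push it aside (at most 0.68 rad, about 2 N at the tip); it springs back behind them and blocks their return. A pot is past it once its middle is beyond about lane y = -18 mm.
- pot_a: Sample pot, clear, upright, blue screw lid (fixed): 59 mm high, lid 51 mm in diameter from 45 to 59 mm height, body about 46 mm; 77 g, bottom-heavy. Origin: centre of its underside, z up. May be absent.
- pot_b: Sample pot as pot_a, with a white lid. May be absent.
- pot_c: Sample pot as pot_a, with a blue lid. May be absent.
- pot_d: Sample pot as pot_a, with a white lid. May be absent.
- board_heel (a point): Middle of the back corner of the board's bottom edge, board (0, 0, 10) mm: the line the standing board rests on and rocks about; the foot of the open leg then rests on the worktop 64 mm behind it, and the handle is 149 mm up and 40 mm behind it.
- lane_roof (a point): Middle of the roofed part, at lid height, lane (0, -85, 60) mm. Here lids run between guides (inner faces x = +-27.5 mm, z 46 to 74 mm; the rear guide begins flared at y = 30 mm) and under two lips (z 74 to 78 mm) with a 30 mm slot open between them: pots cannot be put in or taken out from above.
- case_back (a point): Top corner of the fixed black hard case (115 mm high) that is nearest to the window. Seen from above, one side of the case runs from here to case_right, the other at a right angle to that towards the robot.
- case_right (a point): The next top corner of the hard case, to the right (-y). The pots stand between the side case_back - case_right and the window sill.
- sill (a point): A point on the front face of the window sill, 0.07 m up: the sill is a wall along y, and nothing may pass beyond the x of this point below 0.16 m height. Above that the glass stands some 50 mm further back.
- cuvette_box: Small black cuvette box, 47 x 58 x 28 mm, to be left where it is. Origin: centre of its underside.
- reagent_bottle: 100 ml glass bottle with a blue cap, 56 mm in diameter, 105 mm high, to be left where it is. Origin: centre of its underside.
Not all that is in view belongs to the job. Leave any green or pink look-alike of the pot_c alone.

How it is judged:
On the way, in this order (a step that is already met when the one before it is completed fails the run):
1. the leg is folded right out (value of joint leg above 0.5 rad), for 0.2 s.
2. the board stands upright behind the lane (angle between board's own x axis and vertical below 0.36 rad and height (world z) of board below 0.012 m and horizontal distance between board and lane_stand below 0.03 m), for 0.2 s.
At the end, for the whole second after the job is handed in: Leg out over 0.5 rad; board at rest on it, leaning back 0.14-0.36 rad, bottom edge middle within 30 mm of lane_stand, square within 0.2 rad, leg on the far side; each pot at rest on the lane floor, upright within 0.12 rad, over 12 mm past the gate tip; gate under 0.12 rad (all of step 2 and value of joint leg above 0.5 rad and angle between board's own x axis and vertical above 0.14 rad and height (world z) of leg_foot below 0.013 m and angle between the y axis of board and the y axis of lane, either way round below 0.2 rad and x of leg_foot in the frame of lane above 0.08 m and linear speed of each of board, pot_a, pot_b, pot_c, pot_d below 0.02 m/s and value of joint gate below 0.12 rad and y of pot_a in the frame of lane between -0.16 and -0.012 m and x of pot_a in the frame of lane between -0.01 and 0.01 m and height (world z) of each of pot_a, pot_b, pot_c, pot_d below 0.012 m and angle between each of pot_a, pot_b, pot_c, pot_d's own z axis and vertical below 0.12 rad and y of pot_b in the frame of lane between -0.16 and -0.012 m and x of pot_b in the frame of lane between -0.01 and 0.01 m and y of pot_c in the frame of lane between -0.16 and -0.012 m and x of pot_c in the frame of lane between -0.01 and 0.01 m and y of pot_d in the frame of lane between -0.16 and -0.012 m and x of pot_d in the frame of lane between -0.01 and 0.01 m); the robot touches nothing.
It fails at once if the blue-capped bottle is moved more than 30 mm (distance of reagent_bottle from where it was at the start of the episode above 0.03 m).
It fails at once if the cuvette box is moved more than 30 mm (distance of cuvette_box from where it was at the start of the episode above 0.03 m).
Of pot_a, pot_b, pot_c, pot_d only 2 to 3 are there at a start; the rules pass over those that are not, and their reading is None.
At some moment in a run one of pot_a, pot_b, pot_c, pot_d may be knocked a few centimetres aside while the robot is not near it.
It also fails if it takes over 210 s, if anything falls off the work surface, if the arm or the gripper's body presses on something with over 40 N, if the wrist force passes 120 N, or if a joint passes its speed limit or range.

## Working session

There is one attempt and no reset: what is moved stays moved. The work goes in short steps, Python scripts to look and compute and a tool call to move; the robot and the scene stay as the last step left them, time stands still between calls to the robot, and variables do not carry over. Pictures are saved under pics/ and viewed, at most 14 in all, crops included, and the job is handed in when it is done.

Besides the shell and the picture viewer there is one more tool, called after "Call:" in YAML: its name, and indented under it one key for each argument. arm_command: Moves the arm, as the interface text tells. Shifts and turns lie within -1 to 1; 1 stands for 25 cm of shift or 60 degrees of turn. Its arguments: {"type":"object","properties":{"increments":{"type":"array"},"force":{"type":"number"}},"required":["increments"]}

```bash
mkdir -p pics; python3 - <<'E'
from rig import *
import cv2
for n in("scene","top"):
    cv2.imwrite(f"pics/{n}0.png",capture(n)); p=camera_params(n); print(n,p)
s=sense(); print(s["clock"],s["tcp_pos"],s["tool_rot"],s["opening"])
E
```

```text
scene {'vfov': 53.38414728352842, 'cx': 322.31251484377714, 'cy': 204.44198498296598, 'dist': array([-0.05114894,  0.        ,  0.        ,  0.        ,  0.        ]), 'rvec': array([ 1.82437888, -0.95646269,  0.60269459]), 'tvec': array([-0.27715901,  0.24092221,  1.28949175])}
top {'vfov': 47.89946176794598, 'cx': 326.7591462558586, 'cy': 199.68859465925746, 'dist': array([-0.06043416,  0.        ,  0.        ,  0.        ,  0.        ]), 'rvec': array([ 1.90521023, -2.08578983,  0.42779537]), 'tvec': array([2.47608174e-04, 4.66597403e-01, 1.46091302e+00])}
0.1 [ 0.19519308 -0.59313415  0.22151226] [-3.10023239e+00 -4.96844128e-01  8.46176649e-05] 0.08675509074977066
```

View pics/scene0.png

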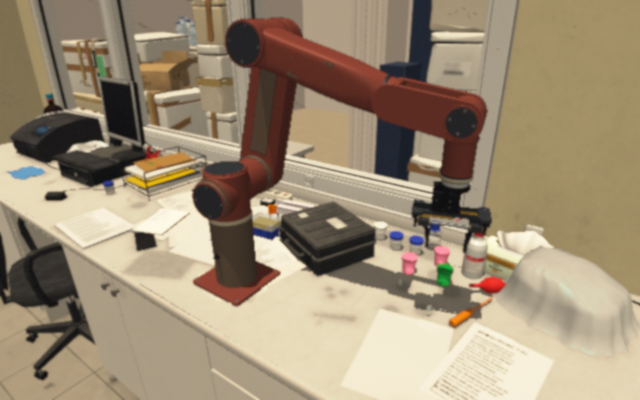

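View pics/top0.png

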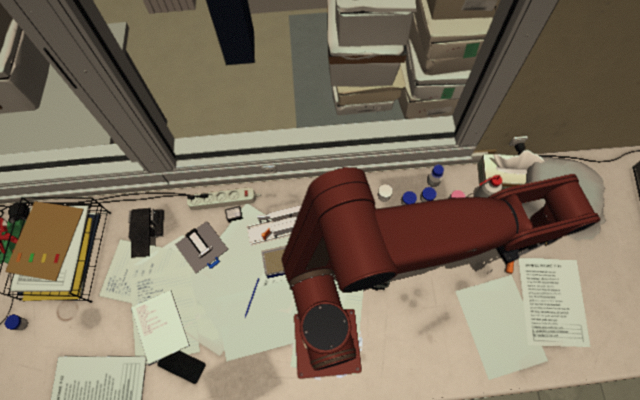

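The scene view shows pots near (380,230), (397,240), (416,243) by the case, with pink and green decoys at (409,263), (441,255), (445,275). The top view shows the board at (200,245), its handle at (213,264), the lane partly hidden at (275,235), lids at (385,192), (409,198), (429,194), and the bottle at (437,175).

```bash
cat > h.py <<'E'
from rig import *
import cv2, numpy as np
def cam(n):
    p=camera_params(n); f=200/np.tan(np.radians(p["vfov"])/2)
    K=np.array([[f,0,p["cx"]],[0,f,p["cy"]],[0,0,1]]); R,_=cv2.Rodrigues(p["rvec"])
    return K,p["dist"],R,np.array(p["tvec"]),p["rvec"]
def plane(n,uv,z):
    K,d,R,t,_=cam(n); u=cv2.undistortPoints(np.array(uv,float).reshape(-1,1,2),K,d).reshape(-1,2)
    c=-R.T@t; r=np.c_[u,np.ones(len(u))]@R
    return c+r*((z-c[2])/r[:,2])[:,None]
def pix(n,P):
    K,d,R,t,rv=cam(n); return cv2.projectPoints(np.array(P,float).reshape(-1,3),rv,t,K,d)[0].reshape(-1,2)
def crop(im,x0,y0,x1,y1,s,name):
    cv2.imwrite("pics/"+name+".png",cv2.resize(im[y0:y1,x0:x1],None,fx=s,fy=s,interpolation=cv2.INTER_CUBIC))
def rel(dx,dy):  # world shift -> tool units
    R,_=cv2.Rodrigues(np.array(sense()["tool_rot"])); return R.T@np.array([dx,dy,0])/.25
def st():
    s=sense(); R,_=cv2.Rodrigues(np.array(s["tool_rot"]))
    print("t",round(s["clock"],2),"tcp",np.round(s["tcp_pos"],4),"toolx ang",round(np.degrees(np.arctan2(R[1,0],R[0,0])),2),"op",round(s["opening"],4),"F",np.round(s["ft_force"],1),"q",np.round(s["q"],2))
E
python3 - <<'E'
from h import *
im=cv2.imread("pics/top0.png")
crop(im,120,170,320,310,4,"c1"); 
print(np.round(plane("top",[[200,245],[213,264],[268,235],[320,345]],0),3)); print(np.round(plane("top",[[385,192],[409,198],[429,194],[456,195]],.059),3))
st()
E
```

```text
[[ 0.373  0.422  0.   ]
 [ 0.299  0.374  0.   ]
 [ 0.389  0.177  0.   ]
 [-0.006  0.023  0.   ]]
[[ 0.492 -0.253  0.059]
 [ 0.461 -0.335  0.059]
 [ 0.47  -0.409  0.059]
 [ 0.457 -0.505  0.059]]
t 0.1 tcp [ 0.1952 -0.5931  0.2215] toolx ang 18.21 op 0.0868 F [-1.1 -0.2  0.1] q [-1.38  0.22  1.53  0.    1.39 -0.13]
```

View pics/c1.png

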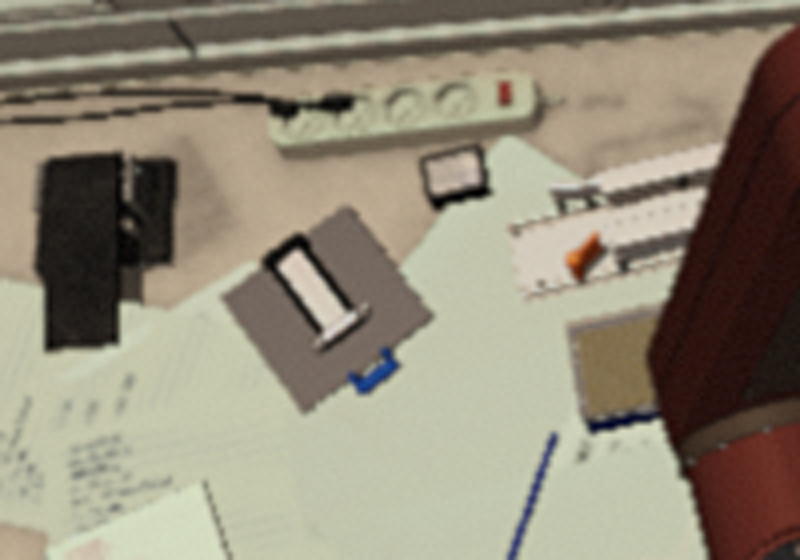

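The crop shows the board flat, with its foot bar at crop (288,250) towards the window and its blue handle at (375,370). The orange gate is at (583,255) at the left end of the lane, and the cuvette box is at (455,175).

```bash
python3 - <<'E'
from h import *
im=cv2.imread("pics/top0.png"); hsv=cv2.cvtColor(im,cv2.COLOR_BGR2HSV)
def c2(p): return [p[0]/4+120-.375,p[1]/4+170-.375]
# blue handle bar ends and foot bar ends (crop px), board corners
bar=plane("top",[c2((362,384)),c2((393,367))],.014)
foot=plane("top",[c2((270,260)),c2((303,240))],.024)
cor=plane("top",[c2((222,296)),c2((348,206)),c2((435,316)),c2((306,412))],.01)
print(np.round(bar,3),np.round(foot,3));print(np.round(cor,3))
print("sides",[np.linalg.norm(cor[i]-cor[i-3]) for i in range(4)],"ctr",cor.mean(0))
b=bar.mean(0);f=foot.mean(0);d=b-f;print("handle",b,"foot",f,"dist(.146)",np.hypot(*d[:2]),"x dir deg",np.degrees(np.arctan2(d[1],d[0])))
x=(cor[2]+cor[3]-cor[0]-cor[1])/2; print("dir from corners",np.degrees(np.arctan2(x[1],x[0])))
ln=plane("top",[c2((527,298)),c2((510,226))],.003);print("lane end",ln,np.linalg.norm(ln[0]-ln[1]))
E
```

```text
[[0.29  0.381 0.014]
 [0.303 0.354 0.014]] [[0.408 0.462 0.024]
 [0.424 0.433 0.024]]
[[0.383 0.508 0.01 ]
 [0.459 0.397 0.01 ]
 [0.347 0.318 0.01 ]
 [0.27  0.43  0.01 ]]
sides [np.float64(0.13508045359139143), np.float64(0.13650270335577494), np.float64(0.13647031846206673), np.float64(0.13698285786142858)] ctr [0.36484004 0.41321252 0.01      ]
handle [0.29639056 0.36721193 0.014     ] foot [0.41598233 0.44737001 0.024     ] dist(.146) 0.14397051492694768 x dir deg -146.1674677587629
dir from corners -144.96994998013844
lane end [[0.35924207 0.23715858 0.003     ]
 [0.42887001 0.25097797 0.003     ]] 0.07098609008302546
```

```bash
cat >> h.py <<'E'
def plan(wps,th=None,step=.06):
    """print tool-axis rows (units) from the present pose through world waypoints; th = final tool-x angle in deg (turned in the first rows)"""
    s=sense(); R,_=cv2.Rodrigues(np.array(s["tool_rot"])); a=np.degrees(np.arctan2(R[1,0],R[0,0])); p=np.array(s["tcp_pos"])
    rows=[]; th=a if th is None else th
    for w in wps:
        w=np.array(w,float); n=max(1,int(np.ceil(np.linalg.norm(w-p)/step))); 
        for i in range(n):
            c,q=np.cos(np.radians(a)),np.sin(np.radians(a)); d=(w-p)/n/.25
            t=np.clip(th-a,-10.2,10.2); rows.append([round(c*d[0]+q*d[1],3),round(q*d[0]-c*d[1],3),round(-d[2],3),round(-t/60,3)]); a+=t
        p=w
    while abs(th-a)>.3: t=np.clip(th-a,-10.2,10.2); rows.append([0,0,0,round(-t/60,3)]); a+=t
    st(); print(*rows,sep="\n")
E
python3 - <<'E'
from h import *
plan([(.45,-.3,.22),(.45,0.1,.22),(.416,.448,.1)],34.7)
E
```

```text
t 0.1 tcp [ 0.1952 -0.5931  0.2215] toolx ang 18.21 op 0.0868 F [-1.1 -0.2  0.1] q [-1.38  0.22  1.53  0.    1.39 -0.13]
[np.float64(0.191), np.float64(-0.114), np.float64(0.001), np.float64(-0.17)]
[np.float64(0.208), np.float64(-0.078), np.float64(0.001), np.float64(-0.105)]
[np.float64(0.215), np.float64(-0.055), np.float64(0.001), np.float64(-0.0)]
[np.float64(0.215), np.float64(-0.055), np.float64(0.001), np.float64(-0.0)]
[np.float64(0.215), np.float64(-0.055), np.float64(0.001), np.float64(-0.0)]
[np.float64(0.215), np.float64(-0.055), np.float64(0.001), np.float64(-0.0)]
[np.float64(0.215), np.float64(-0.055), np.float64(0.001), np.float64(-0.0)]
[np.float64(0.13), np.float64(-0.188), np.float64(-0.0), np.float64(-0.0)]
[np.float64(0.13), np.float64(-0.188), np.float64(-0.0), np.float64(-0.0)]
[np.float64(0.13), np.float64(-0.188), np.float64(-0.0), np.float64(-0.0)]
[np.float64(0.13), np.float64(-0.188), np.float64(-0.0), np.float64(-0.0)]
[np.float64(0.13), np.float64(-0.188), np.float64(-0.0), np.float64(-0.0)]
[np.float64(0.13), np.float64(-0.188), np.float64(-0.0), np.float64(-0.0)]
[np.float64(0.13), np.float64(-0.188), np.float64(-0.0), np.float64(-0.0)]
[np.float64(0.097), np.float64(-0.175), np.float64(0.069), np.float64(-0.0)]
[np.float64(0.097), np.float64(-0.175), np.float64(0.069), np.float64(-0.0)]
[np.float64(0.097), np.float64(-0.175), np.float64(0.069), np.float64(-0.0)]
[np.float64(0.097), np.float64(-0.175), np.float64(0.069), np.float64(-0.0)]
[np.float64(0.097), np.float64(-0.175), np.float64(0.069), np.float64(-0.0)]
[np.float64(0.097), np.float64(-0.175), np.float64(0.069), np.float64(-0.0)]
[np.float64(0.097), np.float64(-0.175), np.float64(0.069), np.float64(-0.0)]
```

Call:
arm_command:
  increments:
    - [[87,0.19,-0.115,0,-0.17],[87,0.21,-0.08,0,-0.105],[87,0.215,-0.055,0,0],[87,0.215,-0.055,0,0],[87,0.215,-0.055,0,0]]

```text
clock: 0.72
tcp_pos: [0.378, -0.3816, 0.2222]
tool_rot: [-2.998, -0.937, 0.0]
ft_force: [0.9, -0.7, -0.2]
opening: 0.0866
finger_force: 0.0
```

Call:
arm_command:
  increments:
    - [[87,0.215,-0.055,0,0],[87,0.215,-0.055,0,0],[87,0.13,-0.188,0,0],[87,0.13,-0.188,0,0],[87,0.13,-0.188,0,0]]

```text
clock: 1.35
tcp_pos: [0.4493, -0.1261, 0.2221]
tool_rot: [-2.998, -0.937, 0.001]
ft_force: [1.1, 1.1, 0.3]
opening: 0.0868
finger_force: 0.0
```

Call:
arm_command:
  increments:
    - [[70,0.13,-0.188,0,0],[70,0.13,-0.188,0,0],[70,0.13,-0.188,0,0],[70,0.13,-0.188,0,0],[70,0.097,-0.175,0.03,0]]

```text
clock: 1.98
tcp_pos: [0.4446, 0.1524, 0.2154]
tool_rot: [2.998, 0.938, 0.002]
ft_force: [0.5, -0.4, -0.7]
opening: 0.0699
finger_force: 0.0
```

Call:
arm_command:
  increments:
    - [[70,0.097,-0.175,0.06,0],[70,0.097,-0.175,0.06,0],[70,0.097,-0.175,0.06,0],[70,0.097,-0.175,0.06,0],[70,0.097,-0.175,0.06,0]]

```text
clock: 2.6
tcp_pos: [0.4191, 0.4007, 0.1392]
tool_rot: [2.998, 0.937, -0.001]
ft_force: [0.7, -0.1, 1.0]
opening: 0.0702
finger_force: 0.0
```

```bash
python3 - <<'E'
from h import *
im=capture("top"); cv2.imwrite("pics/t1.png",im); crop(im,160,160,460,310,2.66,"c2"); im=capture("scene"); cv2.imwrite("pics/s1.png",im)
plan([(.416,.448,.1)],34.7)
E
```

```text
t 2.7 tcp [0.4171 0.4022 0.1372] toolx ang 34.93 op 0.0698 F [ 0.1 -0.9 -0.5] q [0.63 0.19 1.73 0.   1.23 1.59]
[np.float64(0.101), np.float64(-0.153), np.float64(0.149), np.float64(0.004)]
```

View pics/c2.png

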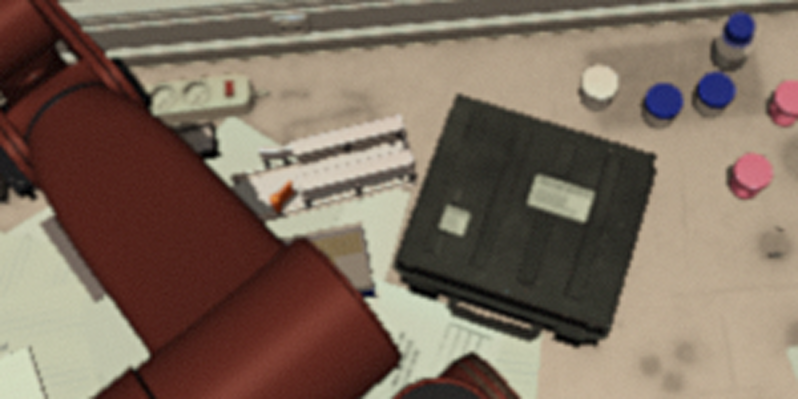

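The crop shows the lane roof between (262,155), (403,117), (414,175) and (303,205), and the case with back corner (458,95) and right corner (655,155). Pots: white at (600,80), blue at (663,100) and (715,88). Bottle cap at (740,28).

Call:
arm_command:
  increments:
    - [[70,0.1,-0.153,0.15,0],[70,0,0,0.2,0],[70,0,0,0.1,0],[70,0,0,0.046,0],[70,0,0,0,0]]
  force: 15

```text
clock: 3.32
tcp_pos: [0.4184, 0.4443, 0.0158]
tool_rot: [2.998, 0.936, -0.001]
ft_force: [-0.3, -0.3, 0.1]
opening: 0.07
finger_force: 0.0
```

```bash
python3 - <<'E'
from h import *
c=lambda x,y:[x/2.66+160-.3,y/2.66+160-.3]
print("roof",np.round(plane("top",[c(262,155),c(403,117),c(414,175),c(303,205)],.078),3))
print("gate",np.round(plane("top",[c(275,208),c(292,184)],.072),3))
print("case",np.round(plane("top",[c(458,95),c(655,155),c(602,342),c(400,264)],.115),3))
print("pots",np.round(plane("top",[c(600,79),c(664,99),c(716,87),],.059),3),"bottle",np.round(plane("top",[c(740,27)],.105),3))
st()
crop(capture("scene"),120,170,320,310,4,"c3")
E
```

```text
roof [[0.426 0.2   0.078]
 [0.463 0.013 0.078]
 [0.381 0.005 0.078]
 [0.353 0.149 0.078]]
gate [[0.354 0.186 0.072]
 [0.385 0.163 0.072]]
case [[ 0.472 -0.06   0.115]
 [ 0.366 -0.3    0.115]
 [ 0.136 -0.201  0.115]
 [ 0.253  0.031  0.115]]
pots [[ 0.502 -0.256  0.059]
 [ 0.465 -0.337  0.059]
 [ 0.476 -0.41   0.059]] bottle [[ 0.54  -0.445  0.105]]
t 3.33 tcp [0.4184 0.4443 0.0158] toolx ang 34.68 op 0.07 F [-0.3 -0.3  0.1] q [ 0.69  0.41  1.71 -0.    1.02  1.65]
```

View pics/c3.png

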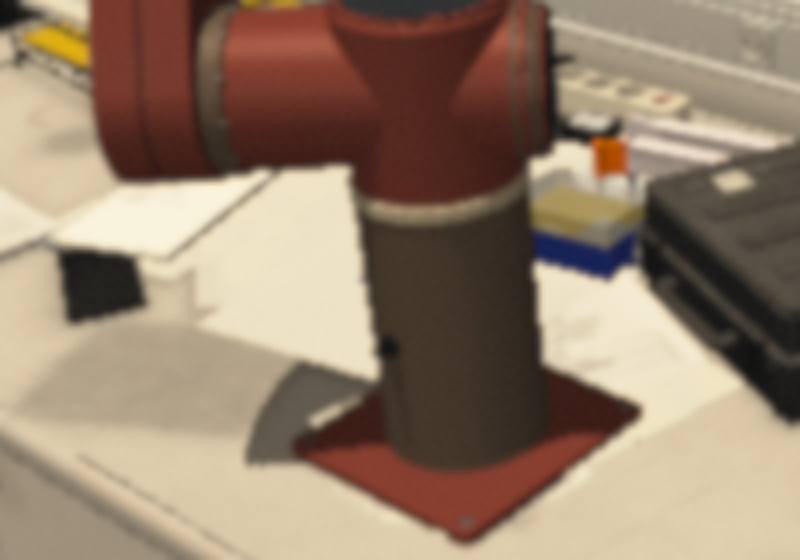

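The scene crop shows only the arm hiding the board, so it is no help here. I'll grip the foot now by force feedback.

Call:
arm_command:
  increments:
    - [[70,0,-0.01,0.012,0],[40,0,0,0,0],[40,0,0,0,0],[40,0,0,0,0],[40,0,0,0,0]]
  force: 15

```text
clock: 4.0
tcp_pos: [0.4171, 0.4473, 0.0133]
tool_rot: [-2.998, -0.937, -0.001]
ft_force: [-0.5, 0.9, 1.3]
opening: 0.0447
finger_force: 15.0
```

Call:
arm_command:
  increments:
    - [[40,-0.001,0,-0.027,0],[40,-0.003,0,-0.027,0],[40,-0.005,0,-0.026,0],[40,-0.007,0,-0.026,0],[40,-0.009,0,-0.025,0]]

```text
clock: 4.62
tcp_pos: [0.4119, 0.4433, 0.0463]
tool_rot: [-2.999, -0.937, -0.0]
ft_force: [-0.5, 0.9, -0.4]
opening: 0.0444
finger_force: 15.0
```

Call:
arm_command:
  increments:
    - [[40,-0.011,0,-0.025,0],[40,-0.012,0,-0.024,0],[40,-0.015,0,-0.023,0],[40,-0.007,0,-0.012,0],[40,0,0,0,0]]

```text
clock: 5.25
tcp_pos: [0.4027, 0.437, 0.0671]
tool_rot: [-2.998, -0.937, -0.001]
ft_force: [1.2, -0.1, -0.9]
opening: 0.0445
finger_force: 15.0
```

```bash
python3 - <<'E'
from h import *
st()
E
```

```text
t 5.25 tcp [0.4027 0.437  0.0671] toolx ang 34.71 op 0.0445 F [ 1.2 -0.1 -0.9] q [ 0.69  0.31  1.73 -0.    1.1   1.66]
```

Call:
arm_command:
  increments:
    - [[40,0,0,0.008,0],[70,0,0,0,0],[70,0,0,0,0],[70,0,0,-0.12,0],[70,0,0,-0.2,0]]

```text
clock: 5.88
tcp_pos: [0.4011, 0.4356, 0.1432]
tool_rot: [2.997, 0.936, -0.008]
ft_force: [0.2, 0.1, -0.4]
opening: 0.0686
finger_force: 0.0
```

Call:
arm_command:
  increments:
    - [[70,0.1,-0.2,-0.2,0],[70,0.1,-0.2,-0.1,0],[70,0,-0.22,0,0],[70,0,-0.22,0,0],[70,0,0,0,0]]

```text
clock: 6.5
tcp_pos: [0.3221, 0.6314, 0.2107]
tool_rot: [-2.996, -0.944, 0.002]
ft_force: [0.3, 0.2, -0.3]
opening: 0.0697
finger_force: 0.0
```

```bash
python3 - <<'E'
from h import *
im=capture("top"); cv2.imwrite("pics/t2.png",im); crop(im,130,170,330,310,4,"c4"); st()
E
```

```text
t 6.55 tcp [0.3238 0.6298 0.2107] toolx ang 34.89 op 0.0695 F [-0.4 -1.3 -0.2] q [ 0.98  0.43  1.29 -0.    1.42  1.95]
```

View pics/c4.png

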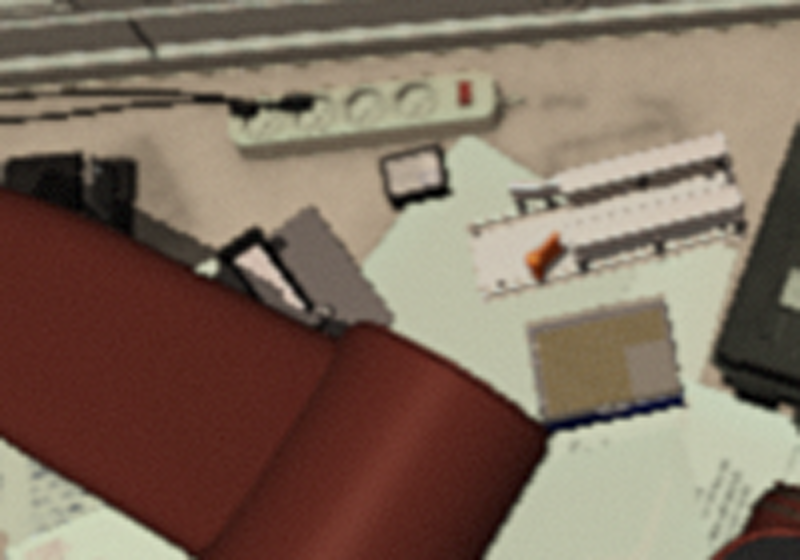

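The crop shows the leg swung out, with the foot at (240,245), and the whole lane: base corners (470,228), (488,298), (745,238), roof right end near (728,140), gate at (545,255).

```bash
python3 - <<'E'
from h import *
c=lambda x,y:[x/4+130-.375,y/4+170-.375]
B=plane("top",[c(470,228),c(488,298),c(745,238)],.004);print(np.round(B,4),np.linalg.norm(B[0]-B[1]),np.linalg.norm(B[1]-B[2]))
v=B[1]-B[2];print("ydir",np.degrees(np.arctan2(v[1],v[0]))-90)
print("lips",np.round(plane("top",[c(723,132),c(730,150),c(735,178),c(742,205),c(562,178)],.078),4))
print("gate",np.round(plane("top",[c(533,276),c(556,236)],.072),4))
print("strip end",plane("top",[c(497,80),c(497,112)],.03)); print("sill foot",plane("top",[c(600,60),c(600,45)],.0))
print("board corners",np.round(plane("top",[c(313,207),c(393,318)],.01),3))
plan([(.296,.365,.15),(.296,.365,.006)],34.7)
E
```

```text
[[0.4266 0.2508 0.004 ]
 [0.3588 0.2361 0.004 ]
 [0.3945 0.0044 0.004 ]] 0.06931989815826062 0.23442258787211542
ydir 8.74274134604049
lips [[0.4675 0.0156 0.078 ]
 [0.4499 0.0108 0.078 ]
 [0.4233 0.0085 0.078 ]
 [0.3978 0.0044 0.078 ]
 [0.437  0.158  0.078 ]]
gate [[0.3519 0.1868 0.072 ]
 [0.3863 0.1658 0.072 ]]
strip end [[0.55928721 0.21916344 0.03      ]
 [0.52706575 0.21991101 0.03      ]]
sill foot [[0.58543904 0.126246   0.        ]
 [0.60112604 0.12552359 0.        ]]
board corners [[0.457 0.392 0.01 ]
 [0.346 0.319 0.01 ]]
t 6.55 tcp [0.3238 0.6298 0.2107] toolx ang 34.89 op 0.0695 F [-0.4 -1.3 -0.2] q [ 0.98  0.43  1.29 -0.    1.42  1.95]
[np.float64(-0.139), np.float64(0.161), np.float64(0.049), np.float64(0.003)]
[np.float64(-0.139), np.float64(0.161), np.float64(0.049), np.float64(-0.0)]
[np.float64(-0.139), np.float64(0.161), np.float64(0.049), np.float64(-0.0)]
[np.float64(-0.139), np.float64(0.161), np.float64(0.049), np.float64(-0.0)]
[np.float64(-0.139), np.float64(0.161), np.float64(0.049), np.float64(-0.0)]
[np.float64(0.0), np.float64(0.0), np.float64(0.192), np.float64(-0.0)]
[np.float64(0.0), np.float64(0.0), np.float64(0.192), np.float64(-0.0)]
[np.float64(0.0), np.float64(0.0), np.float64(0.192), np.float64(-0.0)]
```

Call:
arm_command:
  increments:
    - [[70,-0.139,0.161,0.05,0],[70,-0.139,0.161,0.05,0],[70,-0.139,0.161,0.05,0],[70,-0.139,0.161,0.05,0],[70,-0.139,0.161,0.05,0]]

```text
clock: 7.18
tcp_pos: [0.2976, 0.3615, 0.1485]
tool_rot: [2.999, 0.935, 0.001]
ft_force: [0.2, -0.8, 1.6]
opening: 0.0697
finger_force: 0.0
```

Call:
arm_command:
  increments:
    - [[70,0,0,0.2,0],[70,0,0,0.2,0],[70,0,0,0.1,0],[70,0,0,0,0],[70,0,0,0,0]]
  force: 12

```text
clock: 7.8
tcp_pos: [0.2984, 0.3646, 0.0252]
tool_rot: [-2.999, -0.936, -0.002]
ft_force: [0.1, 0.3, -0.2]
opening: 0.07
finger_force: 0.0
```

```bash
python3 - <<'E'
from h import *
plan([(.296,.366,.006)],34.7)
E
```

```text
t 7.8 tcp [0.2984 0.3646 0.0252] toolx ang 34.66 op 0.07 F [ 0.1  0.3 -0.2] q [ 0.72  0.1   2.07 -0.    0.97  1.68]
[np.float64(-0.005), np.float64(-0.01), np.float64(0.077), np.float64(-0.001)]
```

Call:
arm_command:
  increments:
    - [[70,-0.005,-0.01,0.077,0],[70,0,0,0,0],[40,0,0,0,0],[40,0,0,0,0],[40,0,0,0,0]]
  force: 12

```text
clock: 8.43
tcp_pos: [0.2952, 0.3661, 0.0053]
tool_rot: [-2.998, -0.937, -0.001]
ft_force: [-0.4, 0.5, -0.3]
opening: 0.0479
finger_force: 0.0
```

Call:
arm_command:
  increments:
    - [[40,0,0,0,0],[40,0,0,0,0],[40,0,0,0,0],[40,0,0,0,0],[40,0,0,0,0]]
  force: 12

```text
clock: 9.05
tcp_pos: [0.2952, 0.366, 0.0052]
tool_rot: [-2.998, -0.937, -0.001]
ft_force: [-0.4, -2.0, 5.4]
opening: 0.045
finger_force: 12.0
```

Call:
arm_command:
  increments:
    - [[40,0.006,0,-0.053,0],[40,0.012,0,-0.053,0],[40,0.016,0,-0.051,0],[40,0.02,0,-0.05,0],[40,0.025,0,-0.048,0]]

```text
clock: 9.68
tcp_pos: [0.3115, 0.3774, 0.0695]
tool_rot: [-2.998, -0.937, -0.001]
ft_force: [0.1, 0.5, -1.8]
opening: 0.0445
finger_force: 12.0
```

Call:
arm_command:
  increments:
    - [[40,0.028,0,-0.046,0],[40,0.032,0,-0.043,0],[40,0.036,0,-0.04,0],[40,0.04,0,-0.037,0],[40,0.042,0,-0.034,0]]

```text
clock: 10.3
tcp_pos: [0.3483, 0.4028, 0.119]
tool_rot: [2.999, 0.937, 0.0]
ft_force: [0.1, -0.0, -1.7]
opening: 0.0448
finger_force: 12.0
```

Call:
arm_command:
  increments:
    - [[40,0.045,0,-0.03,0],[40,0.048,0,-0.027,0],[40,0.05,0,-0.022,0],[40,0.052,0,-0.02,0],[40,0.052,0,-0.018,0]]

```text
clock: 10.92
tcp_pos: [0.399, 0.438, 0.1477]
tool_rot: [2.999, 0.937, -0.001]
ft_force: [-0.2, 0.7, -3.6]
opening: 0.0446
finger_force: 12.0
```

Call:
arm_command:
  increments:
    - [[40,0.03,0,-0.04,0],[40,0,0,-0.08,0],[40,0,0,-0.1,0],[40,0,0,-0.1,0],[40,0,0,0,0]]

```text
clock: 11.55
tcp_pos: [0.4057, 0.443, 0.2317]
tool_rot: [-2.996, -0.937, -0.009]
ft_force: [0.5, 0.5, -2.9]
opening: 0.0443
finger_force: 12.0
```

```bash
python3 - <<'E'
from h import *
im=capture("scene"); crop(im,110,120,370,320,3,"c5"); st()
E
```

```text
t 11.6 tcp [0.405  0.4423 0.2295] toolx ang 34.72 op 0.0443 F [ 0.5  0.3 -3.7] q [0.7  0.15 1.59 0.   1.4  1.66]
```

View pics/c5.png

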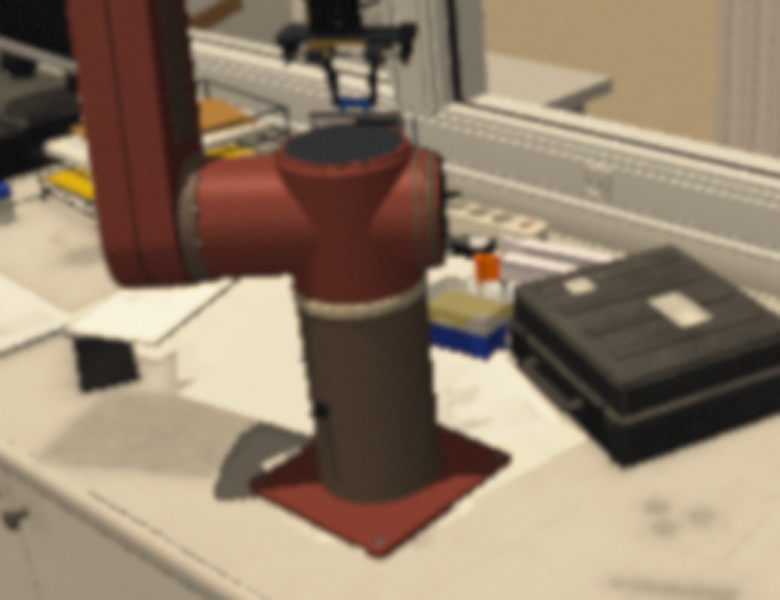

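The crop shows the handle held at (353,103), with the board hanging below it behind the arm.

```bash
python3 - <<'E'
from h import *
plan([(.42,.41,.28),(.491,.1,.28)],10,.045)
E
```

```text
t 11.6 tcp [0.405  0.4423 0.2295] toolx ang 34.72 op 0.0443 F [ 0.5  0.3 -3.7] q [0.7  0.15 1.59 0.   1.4  1.66]
[np.float64(-0.012), np.float64(0.07), np.float64(-0.101), np.float64(0.17)]
[np.float64(0.0), np.float64(0.071), np.float64(-0.101), np.float64(0.17)]
[np.float64(-0.004), np.float64(0.159), np.float64(-0.0), np.float64(0.072)]
[np.float64(0.008), np.float64(0.159), np.float64(-0.0), np.float64(-0.0)]
[np.float64(0.008), np.float64(0.159), np.float64(-0.0), np.float64(-0.0)]
[np.float64(0.008), np.float64(0.159), np.float64(-0.0), np.float64(-0.0)]
[np.float64(0.008), np.float64(0.159), np.float64(-0.0), np.float64(-0.0)]
[np.float64(0.008), np.float64(0.159), np.float64(-0.0), np.float64(-0.0)]
[np.float64(0.008), np.float64(0.159), np.float64(-0.0), np.float64(-0.0)]
[np.float64(0.008), np.float64(0.159), np.float64(-0.0), np.float64(-0.0)]
```

Call:
arm_command:
  increments:
    - [[40,-0.012,0.07,-0.1,0.08],[40,0,0.07,-0.1,0.08],[40,0,0.1,0,0.08],[40,0,0.1,0,0.08],[40,0,0.13,0,0.09]]

```text
clock: 12.22
tcp_pos: [0.4481, 0.3323, 0.2762]
tool_rot: [3.129, 0.273, -0.004]
ft_force: [0.4, -0.2, -2.1]
opening: 0.0446
finger_force: 12.0
```

Call:
arm_command:
  increments:
    - [[40,0.008,0.16,0,0],[40,0.008,0.16,0,0],[40,0.008,0.16,0,0],[40,0.008,0.16,0,0],[40,0.008,0.12,0,0]]

```text
clock: 12.85
tcp_pos: [0.4913, 0.1462, 0.2763]
tool_rot: [3.129, 0.276, -0.004]
ft_force: [0.4, 0.3, -2.8]
opening: 0.0448
finger_force: 12.0
```

```bash
python3 - <<'E'
from h import *
plan([(.491,.1,.28)],10,.045)
E
```

```text
t 12.85 tcp [0.4913 0.1462 0.2763] toolx ang 10.07 op 0.0448 F [ 0.4  0.3 -2.8] q [ 0.14 -0.08  1.74 -0.    1.48  1.53]
[np.float64(-0.017), np.float64(0.091), np.float64(-0.007), np.float64(0.001)]
[np.float64(-0.017), np.float64(0.091), np.float64(-0.007), np.float64(-0.0)]
```

Call:
arm_command:
  increments:
    - [[40,-0.01,0.08,0,0],[40,-0.01,0.08,0,0],[40,0,0,0,0],[40,0,0,0,0],[40,0,0,0,0]]

```text
clock: 13.48
tcp_pos: [0.4938, 0.1083, 0.2774]
tool_rot: [-3.129, -0.278, 0.001]
ft_force: [0.4, 0.2, -3.0]
opening: 0.0448
finger_force: 12.0
```

```bash
python3 - <<'E'
from h import *
im=capture("scene"); a=im[110:310,190:390]; b=capture("top")[150:290,190:390]
o=np.vstack([cv2.resize(a,(600,600))[:400],cv2.resize(b,(600,420))[:200]]) 
o=np.hstack([cv2.resize(a,(400,400)),cv2.resize(b,(400,280))[:,:].repeat(1,0) if 0 else cv2.copyMakeBorder(cv2.resize(b,(400,280)),0,120,0,0,cv2.BORDER_CONSTANT)])
cv2.imwrite("pics/c6.png",o)
plan([(.491,.1,.2)],10)
E
```

```text
t 13.57 tcp [0.4939 0.1082 0.2776] toolx ang 10.16 op 0.0445 F [-0.7 -0.5 -3. ] q [ 0.06 -0.1   1.76  0.    1.48  1.45]
[np.float64(-0.009), np.float64(0.015), np.float64(0.155), np.float64(0.003)]
[np.float64(-0.009), np.float64(0.015), np.float64(0.155), np.float64(-0.0)]
```

View pics/c6.png

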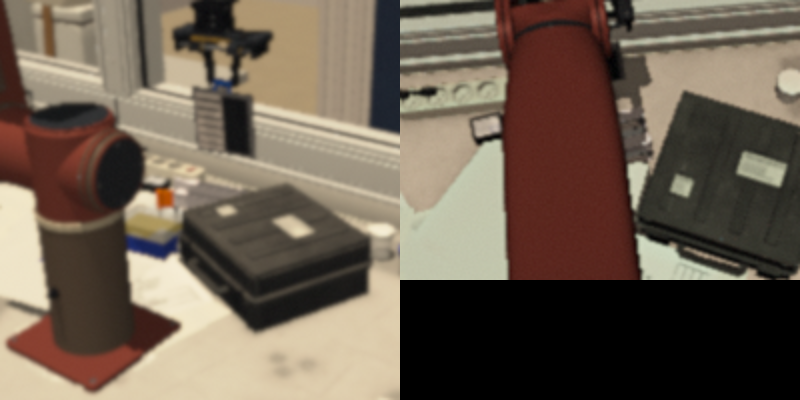

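The left half shows the board hanging nearly vertical with its printed face to the lane; face corners are (196,87), (250,98), (200,147) and (252,157) in that half. The right half shows only the arm over the lane.

```bash
python3 - <<'E'
from h import *
c=lambda x,y:[x/2+190,y/2+110]
T=plane("scene",[c(196,87),c(250,98)],.271);B=plane("scene",[c(200,147),c(252,157)],.131)
print(np.round(T,3),np.round(B,3)); print(T.mean(0)-B.mean(0))
E
```

```text
[[0.469 0.156 0.271]
 [0.473 0.025 0.271]] [[0.489 0.169 0.131]
 [0.506 0.046 0.131]]
[-0.02626577 -0.01673689  0.14      ]
```

Call:
arm_command:
  increments:
    - [[40,-0.054,0.031,0,0],[40,0,0,0.1,0],[40,0,0,0.12,0],[40,0,0,0.12,0],[40,0,0,0.11,0]]

```text
clock: 14.2
tcp_pos: [0.4813, 0.0972, 0.1643]
tool_rot: [3.129, 0.277, -0.0]
ft_force: [0.1, -0.8, -2.1]
opening: 0.0447
finger_force: 12.0
```

Call:
arm_command:
  increments:
    - [[40,0,0,0.016,0],[40,0,0,0.016,0],[40,0,0,0.012,0],[40,0,0,0,0],[40,0,0,0,0]]

```text
clock: 14.82
tcp_pos: [0.4824, 0.0976, 0.1548]
tool_rot: [3.129, 0.277, 0.001]
ft_force: [-0.5, 0.3, -2.8]
opening: 0.0446
finger_force: 12.0
```

```bash
python3 - <<'E'
from h import *
st(); im=capture("scene"); crop(im,190,110,390,250,4,"c7")
E
```

```text
t 14.82 tcp [0.4824 0.0976 0.1548] toolx ang 10.11 op 0.0446 F [-0.5  0.3 -2.8] q [ 0.04 -0.04  1.94 -0.    1.24  1.43]
```

View pics/c7.png

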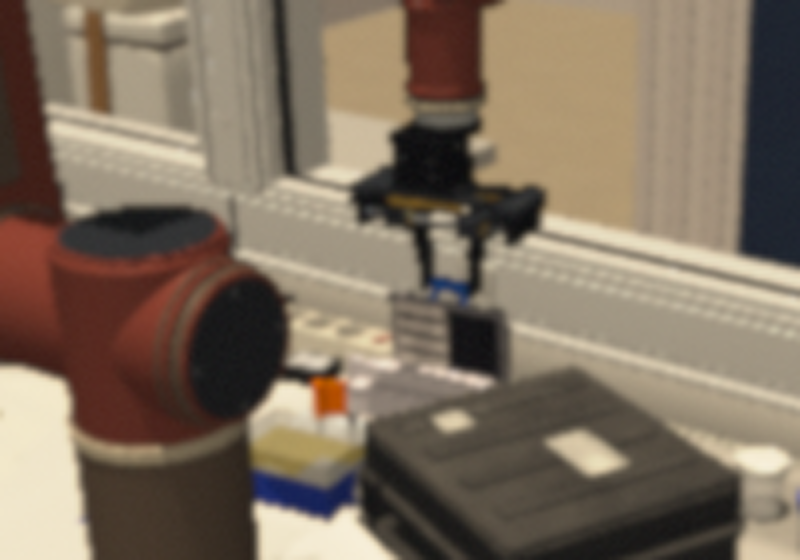

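The crop shows the board behind the lane roof, bottom edge about to touch, with the handle at (450,290) and its face towards the lane.

Call:
arm_command:
  increments:
    - [[40,0,0,0.01,0],[40,0,0,0.01,0],[40,0,0,0.008,0],[40,0,0,0,0],[40,0,0,0,0]]

```text
clock: 15.5
tcp_pos: [0.4834, 0.0972, 0.1485]
tool_rot: [3.128, 0.277, 0.004]
ft_force: [0.1, -2.8, 4.9]
opening: 0.0444
finger_force: 12.0
```

Call:
arm_command:
  increments:
    - [[40,0.015,0,0,0],[40,0.02,0,0.002,0],[40,0.02,0,0,0],[40,0.02,0,0,0],[40,0,0,0,0]]

```text
clock: 16.12
tcp_pos: [0.5018, 0.1005, 0.1476]
tool_rot: [3.128, 0.277, 0.003]
ft_force: [1.5, -4.2, 6.4]
opening: 0.0446
finger_force: 12.0
```

Call:
arm_command:
  increments:
    - [[40,0.02,0,0.001,0],[40,0.02,0,0.003,0],[40,0.02,0,0.003,0],[40,0.01,0,0.003,0],[40,0,0,0,0]]

```text
clock: 16.75
tcp_pos: [0.5188, 0.1037, 0.1449]
tool_rot: [3.129, 0.277, 0.003]
ft_force: [1.9, -2.3, 6.0]
opening: 0.0446
finger_force: 12.0
```

```bash
python3 - <<'E'
from h import *
st(); im=capture("scene"); cv2.imwrite("pics/s8.png",im); crop(im,250,160,350,230,8,"c8")
E
```

```text
t 16.75 tcp [0.5188 0.1037 0.1449] toolx ang 10.11 op 0.0446 F [ 1.9 -2.3  6. ] q [ 0.05  0.06  1.86 -0.    1.22  1.44]
```

View pics/c8.png

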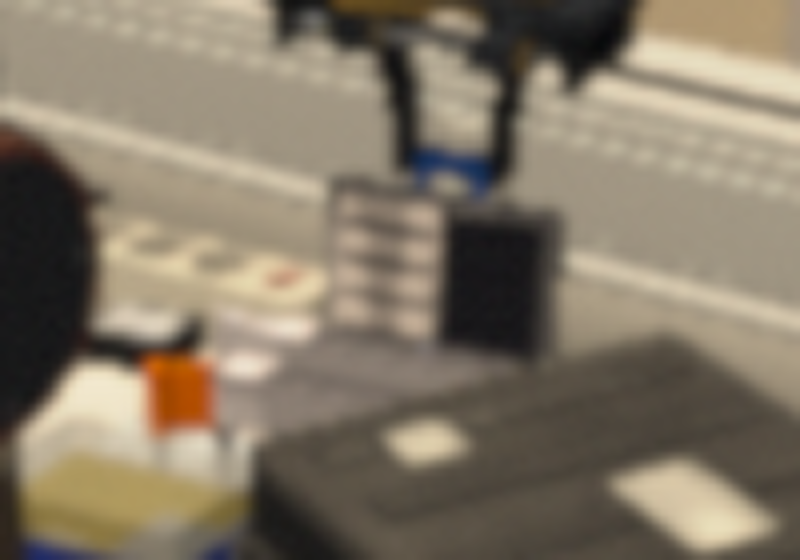

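The crop shows the board standing behind the lane, leaning back, with its top edge at (345,185)–(560,215); the gripper still holds the handle.

Call:
arm_command:
  increments:
    - [[40,0.012,0,0.002,0],[40,0.012,0,0.003,0],[40,0,0,0,0],[40,0,0,0,0],[40,0,0,0,0]]

```text
clock: 17.42
tcp_pos: [0.5245, 0.1048, 0.1436]
tool_rot: [3.129, 0.277, 0.003]
ft_force: [1.7, -3.9, 4.5]
opening: 0.0445
finger_force: 12.0
```

Call:
arm_command:
  increments:
    - [[40,0.012,0,0.003,0],[40,0.012,0,0.003,0],[40,0,0,0,0],[40,0,0,0,0],[40,0,0,0,0]]

```text
clock: 18.05
tcp_pos: [0.5297, 0.1064, 0.1424]
tool_rot: [-3.129, -0.277, -0.001]
ft_force: [-1.5, -1.6, 10.2]
opening: 0.0444
finger_force: 12.0
```

Call:
arm_command:
  increments:
    - [[64,0,0,-0.003,0],[64,0,0,0,0],[64,0,0,0,0],[64,0,0,0,0],[64,0,0,-0.05,0]]

```text
clock: 18.68
tcp_pos: [0.5286, 0.1061, 0.1539]
tool_rot: [-3.129, -0.277, 0.004]
ft_force: [-0.1, -0.2, 0.8]
opening: 0.0637
finger_force: 0.0
```

Call:
arm_command:
  increments:
    - [[64,0,0,-0.15,0],[64,0,0,-0.2,0],[64,0,0.2,0,0],[64,0,0.2,0,0],[64,0,0.2,0,0]]

```text
clock: 19.3
tcp_pos: [0.5564, -0.0429, 0.2437]
tool_rot: [3.129, 0.278, 0.003]
ft_force: [0.1, -0.4, 0.9]
opening: 0.0639
finger_force: 0.0
```

```bash
python3 - <<'E'
from h import *
st(); im=capture("scene"); cv2.imwrite("pics/s9.png",im); t=capture("top"); cv2.imwrite("pics/t9.png",t)
a=cv2.resize(im[150:250,250:350],(400,400),interpolation=cv2.INTER_CUBIC); b=cv2.resize(t[160:260,230:330],(400,400),interpolation=cv2.INTER_CUBIC)
c=cv2.resize(t[160:230,360:500],(800,400)[:2] if 0 else (400,200),interpolation=cv2.INTER_CUBIC); d=cv2.resize(im[200:270,350:490],(400,200),interpolation=cv2.INTER_CUBIC)
cv2.imwrite("pics/c9.png",np.vstack([np.hstack([a,b]),np.hstack([d,c])]))
E
```

```text
t 19.3 tcp [ 0.5564 -0.0429  0.2437] toolx ang 10.15 op 0.0639 F [ 0.1 -0.4  0.9] q [-0.22  0.05  1.68  0.    1.41  1.18]
```

View pics/c9.png

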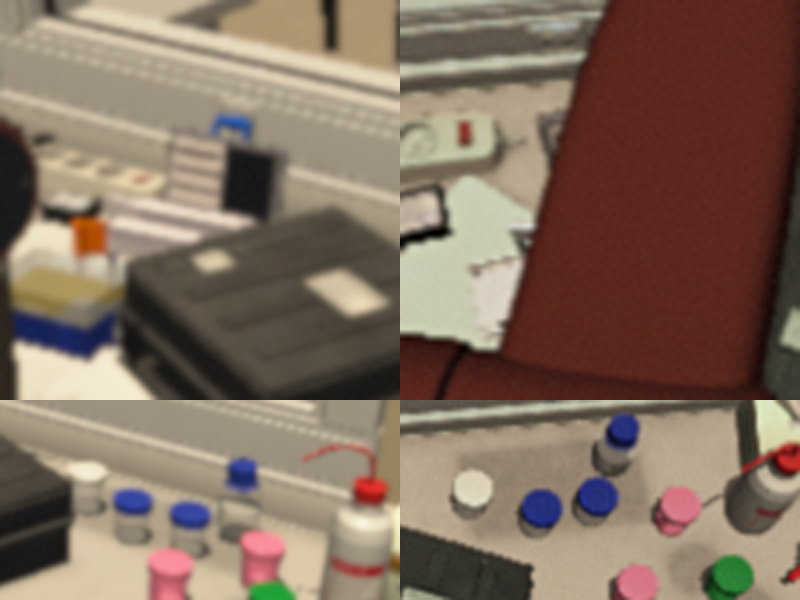

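The montage shows the board standing on its leg behind the lane. In the top crop (lower right), the white pot is at (472,492), the blue lids at (540,510) and (597,500), the bottle cap at (622,432), and the nearest pink decoy at (678,508).

```bash
cat >> h.py <<'E'
def lids(n="top",img=None,z=.054,box=(355,165,470,230)):
    im=capture(n) if img is None else img; hsv=cv2.cvtColor(im,cv2.COLOR_BGR2HSV); out=[]
    x0,y0,x1,y1=box
    for nm,lo,hi in(("blue",(108,110,50),(128,255,255)),("white",(0,0,175),(60,50,255))):
        m=cv2.inRange(hsv,lo,hi); w=np.zeros_like(m); w[y0:y1,x0:x1]=m[y0:y1,x0:x1]
        k,l,s,c=cv2.connectedComponentsWithStats(w)
        for i in range(1,k):
            if s[i,4]>40: out.append((nm,c[i].round(1),s[i].tolist(),plane(n,[c[i]],z)[0].round(4)))
    for o in out: print(*o)
E
python3 - <<'E'
from h import *
lids("top",cv2.imread("pics/t9.png"));print();lids("scene",cv2.imread("pics/s9.png"),box=(365,205,445,255))
E
```

```text
blue [437.7 170.3] [433, 165, 10, 12, 92] [ 0.5637 -0.46    0.054 ]
blue [428.7 193.5] [422, 188, 14, 12, 133] [ 0.4743 -0.41    0.054 ]
blue [409.  197.5] [403, 192, 13, 13, 133] [ 0.465  -0.3368  0.054 ]
white [368.2 165.8] [355, 165, 32, 3, 52] [ 0.6059 -0.2077  0.054 ]
white [385.1 190.3] [379, 185, 13, 12, 132] [ 0.5012 -0.2554  0.054 ]

blue [434.5 225.4] [431, 221, 8, 10, 71] [ 0.6134 -0.4285  0.054 ]
blue [396.1 235.4] [391, 232, 12, 8, 77] [ 0.4615 -0.3409  0.054 ]
blue [416.1 240. ] [410, 236, 13, 9, 82] [ 0.4715 -0.4139  0.054 ]
white [398.8 213.1] [365, 205, 65, 18, 207] [ 0.6346 -0.271   0.054 ]
white [380.4 224.7] [374, 221, 14, 8, 70] [ 0.5038 -0.2559  0.054 ]
```

```bash
python3 - <<'E'
from h import *
plan([(.502,-.2555,.12),(.502,-.2555,.047)],10)
E
```

```text
t 19.4 tcp [ 0.5567 -0.046   0.2433] toolx ang 9.84 op 0.064 F [-0.   0.4  0.7] q [-0.22  0.05  1.68 -0.    1.41  1.18]
[np.float64(-0.072), np.float64(0.158), np.float64(0.099), np.float64(-0.003)]
[np.float64(-0.072), np.float64(0.157), np.float64(0.099), np.float64(-0.0)]
[np.float64(-0.072), np.float64(0.157), np.float64(0.099), np.float64(-0.0)]
[np.float64(-0.072), np.float64(0.157), np.float64(0.099), np.float64(-0.0)]
[np.float64(-0.072), np.float64(0.157), np.float64(0.099), np.float64(-0.0)]
[np.float64(0.0), np.float64(0.0), np.float64(0.146), np.float64(-0.0)]
[np.float64(0.0), np.float64(0.0), np.float64(0.146), np.float64(-0.0)]
```

Call:
arm_command:
  increments:
    - [[76,-0.072,0.158,0.05,0],[76,-0.072,0.158,0.05,0],[76,-0.072,0.158,0.13,0],[76,-0.072,0.158,0.13,0],[76,-0.072,0.158,0.13,0]]
  force: 15

```text
clock: 20.02
tcp_pos: [0.5022, -0.2527, 0.1199]
tool_rot: [3.129, 0.277, 0.002]
ft_force: [0.6, 0.1, 0.9]
opening: 0.0757
finger_force: 0.0
```

```bash
python3 - <<'E'
from h import *
im=capture("scene"); lids("scene",im,box=(365,218,445,255)); crop(im,350,180,450,255,8,"c10")
plan([(.502,-.2555,.047)],10,.04)
E
```

```text
blue [434.5 225.4] [431, 221, 8, 10, 71] [ 0.6134 -0.4285  0.054 ]
blue [396.2 234.9] [390, 231, 14, 9, 101] [ 0.465  -0.3399  0.054 ]
blue [415.6 239.7] [409, 236, 14, 9, 90] [ 0.4719 -0.4118  0.054 ]
white [421.7 219.5] [411, 218, 19, 5, 46] [ 0.6328 -0.3691  0.054 ]
t 20.07 tcp [ 0.4984 -0.2558  0.115 ] toolx ang 10.0 op 0.0761 F [-4.3 -2.5 -2.2] q [-0.61  0.17  1.79 -0.    1.18  0.78]
[np.float64(0.007), np.float64(0.001), np.float64(0.136), np.float64(-0.0)]
[np.float64(0.007), np.float64(0.001), np.float64(0.136), np.float64(-0.0)]
```

Call:
arm_command:
  increments:
    - [[76,0,0,0,0],[76,0.007,0,0.1,0],[76,0.006,0,0.1,0],[76,0,0,0.07,0],[76,0,0,0,0]]
  force: 15

```text
clock: 20.7
tcp_pos: [0.505, -0.2499, 0.0517]
tool_rot: [-3.128, -0.278, 0.002]
ft_force: [0.0, 0.7, -1.0]
opening: 0.0759
finger_force: 0.0
```

Call:
arm_command:
  increments:
    - [[40,0,0,0,0],[40,0,0,0,0],[40,0,0,0,0],[40,0,0,0,0],[40,0,0,0,0]]

```text
clock: 21.32
tcp_pos: [0.5057, -0.2518, 0.0529]
tool_rot: [3.128, 0.276, 0.002]
ft_force: [-0.3, -0.9, 3.4]
opening: 0.0503
finger_force: 15.0
```

```bash
cat >> h.py <<'E'
O=np.array([.4055,.1676]);A=np.radians(10);X=np.array([np.cos(A),np.sin(A)]);Y=np.array([-np.sin(A),np.cos(A)])
def L(x,y,z): return (*(O+X*x/1e3+Y*y/1e3),z)
E
python3 - <<'E'
from h import *
print(L(2,54,.2))
plan([(.505,-.25,.2),(.40,-.1,.2),L(2,54,.2)],10)
E
```

```text
(np.float64(0.39809261391201023), np.float64(0.2211269150179931), 0.2)
t 21.32 tcp [ 0.5057 -0.2518  0.0529] toolx ang 10.1 op 0.0503 F [-0.3 -0.9  3.4] q [-0.6   0.26  1.82 -0.    1.06  0.79]
[np.float64(-0.0), np.float64(-0.002), np.float64(-0.196), np.float64(0.002)]
[np.float64(-0.001), np.float64(-0.002), np.float64(-0.196), np.float64(-0.0)]
[np.float64(-0.001), np.float64(-0.002), np.float64(-0.196), np.float64(-0.0)]
[np.float64(-0.077), np.float64(-0.166), np.float64(-0.0), np.float64(-0.0)]
[np.float64(-0.077), np.float64(-0.166), np.float64(-0.0), np.float64(-0.0)]
[np.float64(-0.077), np.float64(-0.166), np.float64(-0.0), np.float64(-0.0)]
[np.float64(-0.077), np.float64(-0.166), np.float64(-0.0), np.float64(-0.0)]
[np.float64(0.036), np.float64(-0.211), np.float64(-0.0), np.float64(-0.0)]
[np.float64(0.036), np.float64(-0.211), np.float64(-0.0), np.float64(-0.0)]
[np.float64(0.036), np.float64(-0.211), np.float64(-0.0), np.float64(-0.0)]
[np.float64(0.036), np.float64(-0.211), np.float64(-0.0), np.float64(-0.0)]
[np.float64(0.036), np.float64(-0.211), np.float64(-0.0), np.float64(-0.0)]
[np.float64(0.036), np.float64(-0.211), np.float64(-0.0), np.float64(-0.0)]
```

Call:
arm_command:
  increments:
    - [[40,0,0,-0.1,0],[40,0,0,-0.2,0],[40,0,0,-0.2,0],[40,0,0,-0.1,0],[40,-0.06,-0.12,0,0]]

```text
clock: 21.95
tcp_pos: [0.4869, -0.226, 0.2052]
tool_rot: [3.126, 0.274, 0.007]
ft_force: [-0.8, 0.8, -0.7]
opening: 0.0503
finger_force: 15.0
```

Call:
arm_command:
  increments:
    - [[40,-0.077,-0.166,0,0],[40,-0.077,-0.166,0,0],[40,-0.077,-0.166,0,0],[40,0.015,-0.2,0,0],[40,0.036,-0.21,0,0]]

```text
clock: 22.58
tcp_pos: [0.4001, -0.0075, 0.202]
tool_rot: [-3.129, -0.274, -0.0]
ft_force: [0.3, 0.2, -0.8]
opening: 0.0502
finger_force: 15.0
```

Call:
arm_command:
  increments:
    - [[40,0.036,-0.21,0,0],[40,0.036,-0.21,0,0],[40,0.036,-0.21,0,0],[40,0.036,-0.18,0,0],[40,0,0,0,0]]

```text
clock: 23.2
tcp_pos: [0.3999, 0.1994, 0.2017]
tool_rot: [-3.128, -0.284, 0.002]
ft_force: [-0.2, -0.7, -0.2]
opening: 0.0504
finger_force: 15.0
```

```bash
python3 - <<'E'
from h import *
plan([L(2,54,.12),L(2,54,.0605)],10)
E
```

```text
t 23.2 tcp [0.3999 0.1994 0.2017] toolx ang 10.38 op 0.0504 F [-0.2 -0.7 -0.2] q [ 0.29 -0.2   1.99  0.    1.35  1.67]
[np.float64(0.004), np.float64(-0.043), np.float64(0.163), np.float64(0.006)]
[np.float64(0.004), np.float64(-0.043), np.float64(0.163), np.float64(-0.0)]
[np.float64(0.0), np.float64(0.0), np.float64(0.238), np.float64(-0.0)]
```

Call:
arm_command:
  increments:
    - [[40,0.004,-0.043,0.16,0],[40,0.004,-0.043,0.16,0],[40,0,0,0.14,0],[40,0,0,0.05,0],[40,0,0,0,0]]

```text
clock: 23.82
tcp_pos: [0.3987, 0.2176, 0.0743]
tool_rot: [3.129, 0.275, -0.003]
ft_force: [-0.4, 0.3, -0.1]
opening: 0.0503
finger_force: 15.0
```

Call:
arm_command:
  increments:
    - [[40,0,0,0.02,0],[40,0,0,0.015,0],[40,0,0,0.012,0],[40,0,0,0,0],[40,0,0,0,0]]

```text
clock: 24.45
tcp_pos: [0.3992, 0.2185, 0.0631]
tool_rot: [-3.129, -0.277, -0.0]
ft_force: [-0.1, -0.3, -1.1]
opening: 0.0501
finger_force: 15.0
```

Call:
arm_command:
  increments:
    - [[40,0,0,0.008,0],[40,0,0,0.006,0],[40,0,0,0.006,0],[40,0,0,0,0],[40,0,0,0,0]]

```text
clock: 25.08
tcp_pos: [0.4005, 0.2187, 0.0593]
tool_rot: [-3.129, -0.277, -0.004]
ft_force: [-0.7, -1.6, 6.8]
opening: 0.0501
finger_force: 15.1
```

Call:
arm_command:
  increments:
    - [[64,0,0,-0.006,0],[64,0,0,0,0],[64,0,0,0,0],[64,0,0,-0.1,0],[64,0,0,-0.2,0]]

```text
clock: 25.7
tcp_pos: [0.3969, 0.2177, 0.1329]
tool_rot: [3.128, 0.277, -0.009]
ft_force: [0.3, 0.7, -0.5]
opening: 0.064
finger_force: 0.0
```

Call:
arm_command:
  increments:
    - [[0,0,-0.2,-0.05,0],[0,0,-0.2,0,0],[0,0,-0.2,0,0],[0,0,0,0,0],[0,0,0,0,0]]

```text
clock: 26.32
tcp_pos: [0.3724, 0.3657, 0.1464]
tool_rot: [3.128, 0.278, -0.002]
ft_force: [0.1, -0.5, -0.0]
opening: 0.0218
finger_force: 0.0
```

```bash
python3 - <<'E'
from h import *
t=capture("top"); im=capture("scene")
a=cv2.resize(t[170:270,210:330],(480,400),interpolation=cv2.INTER_CUBIC); b=cv2.resize(im[150:250,230:310],(320,400),interpolation=cv2.INTER_CUBIC)
cv2.imwrite("pics/c11.png",np.hstack([a,b])); print("box",plane("top",[[233,213]],.028)); st()
E
```

```text
box [[0.47427978 0.29689576 0.028     ]]
t 26.43 tcp [0.3729 0.365  0.1466] toolx ang 10.05 op 0.0142 F [-0.7 -1.1 -0.3] q [ 0.62  0.04  1.87 -0.    1.23  2.02]
```

View pics/c11.png

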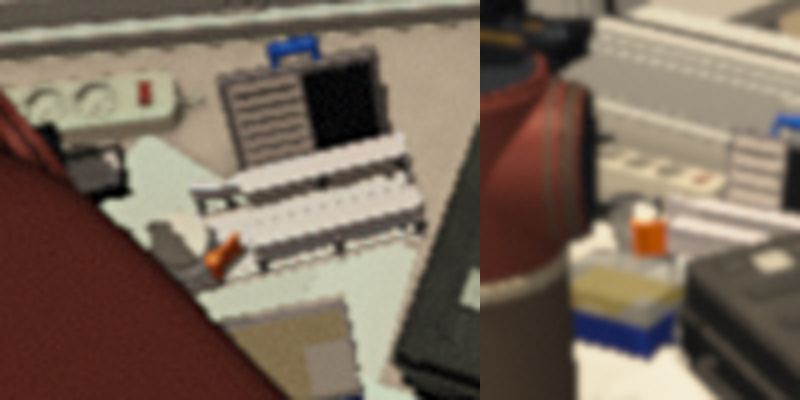

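The montage shows the board standing square behind the roof, with its handle at (293,50). The white pot is in the inlet bay at (175,232) beside the orange gate at (225,255).

```bash
python3 - <<'E'
from h import *
h=plane("top",[[210+293/4,170+50/4]],.155)[0];d=h[:2]-O;print("handle lane",d@X,d@Y)
plan([L(0,108,.14),L(0,108,.047),L(0,15,.047)],10,.04)
E
```

```text
handle lane 0.09777603886404729 -0.08503205443421241
t 26.43 tcp [0.3729 0.365  0.1466] toolx ang 10.05 op 0.0142 F [-0.7 -1.1 -0.3] q [ 0.62  0.04  1.87 -0.    1.23  2.02]
[np.float64(-0.003), np.float64(0.123), np.float64(0.009), np.float64(0.001)]
[np.float64(-0.003), np.float64(0.123), np.float64(0.009), np.float64(-0.0)]
[np.float64(-0.003), np.float64(0.123), np.float64(0.009), np.float64(-0.0)]
[np.float64(0.0), np.float64(0.0), np.float64(0.124), np.float64(-0.0)]
[np.float64(0.0), np.float64(0.0), np.float64(0.124), np.float64(-0.0)]
[np.float64(0.0), np.float64(0.0), np.float64(0.124), np.float64(-0.0)]
[np.float64(0.0), np.float64(0.124), np.float64(-0.0), np.float64(-0.0)]
[np.float64(0.0), np.float64(0.124), np.float64(-0.0), np.float64(-0.0)]
[np.float64(0.0), np.float64(0.124), np.float64(-0.0), np.float64(-0.0)]
```

Call:
arm_command:
  increments:
    - [[0,-0.003,0.123,0,0],[0,-0.003,0.123,0,0],[0,-0.003,0.123,0,0],[0,0,0,0.15,0],[0,0,0,0.2,0]]

```text
clock: 27.05
tcp_pos: [0.389, 0.2741, 0.0603]
tool_rot: [-3.128, -0.272, -0.008]
ft_force: [0.3, -0.1, -0.9]
opening: 0.0004
finger_force: 0.0
```

```bash
python3 - <<'E'
from h import *
plan([L(0,105,.047)],10,.04);
d=np.array(sense()["tcp_pos"])[:2]-O; print(d@X,d@Y)
E
```

```text
t 27.05 tcp [0.389  0.2741 0.0603] toolx ang 9.93 op 0.0004 F [ 0.3 -0.1 -0.9] q [ 0.45  0.05  2.05 -0.    1.04  1.85]
[np.float64(-0.009), np.float64(0.011), np.float64(0.053), np.float64(-0.001)]
0.0022956438449553427 0.10775138699487641
```

Down to 0.047, then push 90 mm along tool y slowly.

Call:
arm_command:
  increments:
    - [[0,-0.009,0.01,0.053,0],[0,0,0.04,0,0],[0,0,0.04,0,0],[0,0,0.04,0,0],[0,0,0.04,0,0]]

```text
clock: 27.68
tcp_pos: [0.3931, 0.2323, 0.0473]
tool_rot: [-3.129, -0.276, -0.003]
ft_force: [-0.3, 1.3, 0.0]
opening: 0.0008
finger_force: 0.2
```

Call:
arm_command:
  increments:
    - [[0,0,0.04,0,0],[0,0,0.04,0,0],[0,0,0.04,0,0],[0,0,0.04,0,0],[0,0,0.04,0,0]]

```text
clock: 28.3
tcp_pos: [0.4006, 0.1826, 0.046]
tool_rot: [3.129, 0.277, -0.001]
ft_force: [-0.0, -0.3, 0.4]
opening: 0.0004
finger_force: 0.2
```

```bash
python3 - <<'E'
from h import *
d=np.array(sense()["tcp_pos"])[:2]-O; print(d@X,d@Y); plan([L(0,12,.047)],10,.04)
E
```

```text
-0.0022615824294607875 0.015611164352791865
t 28.3 tcp [0.4006 0.1826 0.046 ] toolx ang 10.11 op 0.0004 F [-0.  -0.3  0.4] q [ 0.25 -0.01  2.14 -0.    1.01  1.64]
[np.float64(0.009), np.float64(0.014), np.float64(-0.004), np.float64(0.002)]
```

Call:
arm_command:
  increments:
    - [[0,0,0.015,0,0],[0,0,0,0,0],[0,0,-0.12,0,0],[0,0,-0.1,-0.1,0],[0,0,0,-0.2,0]]

```text
clock: 28.92
tcp_pos: [0.3893, 0.2345, 0.1199]
tool_rot: [3.128, 0.28, -0.009]
ft_force: [0.4, -0.5, -0.3]
opening: 0.0004
finger_force: 0.0
```

Call:
arm_command:
  increments:
    - [[60,0,0,-0.2,0],[60,-0.06,0.2,-0.1,0],[60,-0.06,0.2,0,0],[60,0,0.2,0,0],[60,0,0.2,0,0]]

```text
clock: 29.55
tcp_pos: [0.3974, 0.0305, 0.1965]
tool_rot: [3.129, 0.278, 0.002]
ft_force: [-0.1, -0.7, 0.2]
opening: 0.0426
finger_force: 0.0
```

Call:
arm_command:
  increments:
    - [[80,0,0.2,0,0],[80,0,0.2,0,0],[80,0,0.2,0,0],[80,0,0,0,0],[80,0,0,0,0]]

```text
clock: 30.18
tcp_pos: [0.4234, -0.1154, 0.1959]
tool_rot: [-3.128, -0.276, 0.001]
ft_force: [0.1, -0.2, -0.5]
opening: 0.0794
finger_force: 0.0
```

```bash
python3 - <<'E'
from h import *
t=capture("top"); cv2.imwrite("pics/t12.png",t); s=capture("scene"); cv2.imwrite("pics/s12.png",s); lids("top",t,box=(360,170,480,235)); lids("scene",s,box=(365,220,480,280)); lids("top",t,z=.06,box=(240,195,340,245)); st()
h=cv2.cvtColor(t,cv2.COLOR_BGR2HSV); m=cv2.inRange(h,(3,150,100),(18,255,255)); m[:, :230]=0; m[:,310:]=0
ys,xs=np.where(m); print("orange",len(xs), xs.mean() if len(xs) else 0, ys.mean() if len(xs) else 0, cv2.minAreaRect(np.c_[xs,ys].astype(np.float32)) if len(xs) else 0)
t0=cv2.imread("pics/c4.png") ; 
E
```

```text
blue [438.  172.1] [433, 170, 10, 7, 46] [ 0.5562 -0.4595  0.054 ]
blue [428.6 193.5] [422, 188, 14, 12, 135] [ 0.4744 -0.4097  0.054 ]
blue [409.  197.5] [403, 192, 13, 12, 133] [ 0.465  -0.3369  0.054 ]
blue [434.5 225.4] [431, 221, 8, 10, 71] [ 0.6134 -0.4285  0.054 ]
blue [396.  235.4] [390, 232, 13, 8, 78] [ 0.4615 -0.3406  0.054 ]
blue [416.1 240. ] [410, 236, 13, 9, 82] [ 0.4715 -0.4139  0.054 ]
white [456.2 228.7] [441, 224, 31, 11, 116] [ 0.6344 -0.5051  0.054 ]
white [474.1 243.7] [468, 237, 12, 15, 131] [ 0.5603 -0.5922  0.054 ]
white [245.2 196.9] [240, 195, 13, 5, 43] [0.5191 0.2465 0.06  ]
white [258.1 224.8] [240, 204, 52, 41, 1116] [0.4081 0.2033 0.06  ]
t 30.27 tcp [ 0.4235 -0.1147  0.196 ] toolx ang 10.19 op 0.0798 F [ 0.  -0.4 -0.8] q [-0.44 -0.22  2.02  0.    1.34  0.95]
orange 1648 268.0910194174757 337.0989077669903 ((269.5, 277.5), (199.0, 79.0), 90.0)
```

```bash
python3 - <<'E'
from h import *
plan([(.4635,-.3387,.125)],-40,.048)
E
```

```text
t 30.27 tcp [ 0.4235 -0.1147  0.196 ] toolx ang 10.19 op 0.0798 F [ 0.  -0.4 -0.8] q [-0.44 -0.22  2.02  0.    1.34  0.95]
[np.float64(-0.0), np.float64(0.182), np.float64(0.057), np.float64(0.17)]
[np.float64(0.032), np.float64(0.179), np.float64(0.057), np.float64(0.17)]
[np.float64(0.063), np.float64(0.171), np.float64(0.057), np.float64(0.17)]
[np.float64(0.092), np.float64(0.157), np.float64(0.057), np.float64(0.17)]
[np.float64(0.119), np.float64(0.138), np.float64(0.057), np.float64(0.157)]
```

Call:
arm_command:
  increments:
    - [[76,0,0.182,0,0.17],[76,0.032,0.179,0,0.17],[76,0.063,0.171,0.05,0.17],[76,0.092,0.157,0.1,0.17],[76,0.119,0.138,0.1,0.157]]

```text
clock: 30.9
tcp_pos: [0.4644, -0.3401, 0.1335]
tool_rot: [2.949, -1.082, 0.002]
ft_force: [0.6, 0.0, -0.5]
opening: 0.0758
finger_force: 0.0
```

```bash
python3 - <<'E'
from h import *
plan([(.4635,-.3387,.12),(.4635,-.3387,.048)],-40,.06)
E
```

```text
t 30.9 tcp [ 0.4644 -0.3401  0.1335] toolx ang -40.3 op 0.0758 F [ 0.6  0.  -0.5] q [-0.77  0.18  1.74  0.    1.21  1.5 ]
[np.float64(-0.006), np.float64(-0.002), np.float64(0.054), np.float64(-0.005)]
[np.float64(0.0), np.float64(-0.0), np.float64(0.144), np.float64(-0.0)]
[np.float64(0.0), np.float64(-0.0), np.float64(0.144), np.float64(-0.0)]
```

Call:
arm_command:
  increments:
    - [[76,-0.003,0,0.1,0],[76,0,0,0.14,0],[76,0,0,0.1,0],[76,0,0,0.01,0],[76,0,0,0,0]]

```text
clock: 31.52
tcp_pos: [0.4635, -0.3391, 0.0471]
tool_rot: [2.952, -1.075, 0.001]
ft_force: [-0.0, -0.1, 0.2]
opening: 0.0759
finger_force: 0.0
```

Call:
arm_command:
  increments:
    - [[40,0,0,0,0],[40,0,0,0,0],[40,0,0,0,0],[40,0,0,0,0],[40,0,0,0,0]]

```text
clock: 32.15
tcp_pos: [0.463, -0.3399, 0.0467]
tool_rot: [2.951, -1.077, 0.001]
ft_force: [0.4, 0.3, 2.8]
opening: 0.0504
finger_force: 15.0
```

```bash
python3 - <<'E'
from h import *
plan([(.4635,-.3387,.2),(.40,-.1,.205),L(0,54,.205)],10)
E
```

```text
t 32.15 tcp [ 0.463  -0.3399  0.0467] toolx ang -40.12 op 0.0504 F [0.4 0.3 2.8] q [-0.77  0.29  1.8   0.    1.05  1.5 ]
[np.float64(-0.001), np.float64(-0.002), np.float64(-0.204), np.float64(-0.17)]
[np.float64(-0.0), np.float64(-0.002), np.float64(-0.204), np.float64(-0.17)]
[np.float64(0.0), np.float64(-0.002), np.float64(-0.204), np.float64(-0.17)]
[np.float64(-0.082), np.float64(-0.18), np.float64(-0.004), np.float64(-0.17)]
[np.float64(-0.049), np.float64(-0.192), np.float64(-0.004), np.float64(-0.155)]
[np.float64(-0.017), np.float64(-0.197), np.float64(-0.004), np.float64(-0.0)]
[np.float64(-0.017), np.float64(-0.197), np.float64(-0.004), np.float64(-0.0)]
[np.float64(-0.017), np.float64(-0.197), np.float64(-0.004), np.float64(-0.0)]
[np.float64(0.035), np.float64(-0.211), np.float64(-0.0), np.float64(-0.0)]
[np.float64(0.035), np.float64(-0.211), np.float64(-0.0), np.float64(-0.0)]
[np.float64(0.035), np.float64(-0.211), np.float64(-0.0), np.float64(-0.0)]
[np.float64(0.035), np.float64(-0.211), np.float64(-0.0), np.float64(-0.0)]
[np.float64(0.035), np.float64(-0.211), np.float64(-0.0), np.float64(-0.0)]
[np.float64(0.035), np.float64(-0.211), np.float64(-0.0), np.float64(-0.0)]
```

Call:
arm_command:
  increments:
    - [[40,0,0,-0.12,0],[40,0,0,-0.2,0],[40,0,0,-0.2,-0.17],[40,0,0,-0.12,-0.17],[40,0,0,0,-0.17]]

```text
clock: 32.78
tcp_pos: [0.464, -0.341, 0.2098]
tool_rot: [3.128, -0.251, 0.007]
ft_force: [0.5, -0.3, -0.6]
opening: 0.0504
finger_force: 15.0
```

Call:
arm_command:
  increments:
    - [[40,-0.082,-0.18,0,-0.17],[40,-0.05,-0.19,0,-0.155],[40,-0.017,-0.197,0,0],[40,-0.017,-0.197,0,0],[40,-0.017,-0.197,0,0]]

```text
clock: 33.4
tcp_pos: [0.3977, -0.0997, 0.2058]
tool_rot: [-3.129, -0.273, 0.001]
ft_force: [0.6, -0.4, -0.5]
opening: 0.0505
finger_force: 15.0
```

Call:
arm_command:
  increments:
    - [[40,0.035,-0.21,0,0],[40,0.035,-0.21,0,0],[40,0.035,-0.21,0,0],[40,0.035,-0.21,0,0],[40,0.035,-0.21,0,0]]

```text
clock: 34.02
tcp_pos: [0.3957, 0.1666, 0.2061]
tool_rot: [3.129, 0.273, 0.0]
ft_force: [1.3, -0.7, -1.2]
opening: 0.0505
finger_force: 15.0
```

```bash
python3 - <<'E'
from h import *
plan([L(0,54,.12),L(0,54,.057)],10)
E
```

```text
t 34.02 tcp [0.3957 0.1666 0.2061] toolx ang 9.99 op 0.0505 F [ 1.3 -0.7 -1.2] q [ 0.21 -0.26  2.03 -0.    1.37  1.61]
[np.float64(0.02), np.float64(-0.107), np.float64(0.172), np.float64(-0.0)]
[np.float64(0.02), np.float64(-0.107), np.float64(0.172), np.float64(-0.0)]
[np.float64(0.0), np.float64(0.0), np.float64(0.126), np.float64(-0.0)]
[np.float64(0.0), np.float64(0.0), np.float64(0.126), np.float64(-0.0)]
```

Call:
arm_command:
  increments:
    - [[40,0.02,-0.107,0,0],[40,0.02,-0.1,0.15,0],[40,0,0,0.2,0],[40,0,0,0.16,0],[40,0,0,0.06,0]]

```text
clock: 34.65
tcp_pos: [0.3947, 0.2169, 0.061]
tool_rot: [3.128, 0.274, -0.008]
ft_force: [0.2, -0.2, -1.0]
opening: 0.0503
finger_force: 15.0
```

```bash
python3 - <<'E'
from h import *
plan([L(0,54,.0525)],10,.1)
E
```

```text
t 34.65 tcp [0.3947 0.2169 0.061 ] toolx ang 10.0 op 0.0503 F [ 0.2 -0.2 -1. ] q [ 0.33 -0.01  2.1  -0.    1.05  1.72]
[np.float64(0.008), np.float64(-0.014), np.float64(0.034), np.float64(-0.0)]
```

Call:
arm_command:
  increments:
    - [[40,0.008,-0.01,0.014,0],[40,0,0,0.01,0],[40,0,0,0.006,0],[40,0,0,0.004,0],[40,0,0,0,0]]

```text
clock: 35.28
tcp_pos: [0.3989, 0.2205, 0.0556]
tool_rot: [-3.13, -0.273, -0.001]
ft_force: [1.1, -0.3, -1.4]
opening: 0.0504
finger_force: 15.0
```

Call:
arm_command:
  increments:
    - [[40,-0.008,0,0.008,0],[40,0,0,0.004,0],[40,0,0,0,0],[40,0,0,0,0],[40,0,0,0,0]]

```text
clock: 35.9
tcp_pos: [0.3973, 0.2203, 0.0531]
tool_rot: [-3.129, -0.274, -0.002]
ft_force: [-1.4, -0.6, 6.8]
opening: 0.0507
finger_force: 15.0
```

Call:
arm_command:
  increments:
    - [[64,0,0,-0.006,0],[64,0,0,0,0],[64,0,0,0,0],[64,0,0,-0.1,0],[64,0,0,-0.15,0]]

```text
clock: 36.52
tcp_pos: [0.3952, 0.2196, 0.1155]
tool_rot: [3.129, 0.273, -0.006]
ft_force: [1.3, 0.8, -0.8]
opening: 0.0636
finger_force: 0.0
```

Call:
arm_command:
  increments:
    - [[0,0,-0.15,0,0],[0,0,-0.1,0,0],[0,0,0,0,0],[0,0,0,0,0],[0,0,0,0,0]]

```text
clock: 37.15
tcp_pos: [0.3858, 0.2809, 0.1159]
tool_rot: [3.129, 0.272, -0.001]
ft_force: [0.5, 0.4, 0.3]
opening: 0.0223
finger_force: 0.0
```

```bash
python3 - <<'E'
from h import *
plan([L(0,112,.046)],10,.1); d=np.array(sense()["tcp_pos"])[:2]-O; print(d@X,d@Y)
E
```

```text
t 37.15 tcp [0.3858 0.2809 0.1159] toolx ang 9.94 op 0.0223 F [0.5 0.4 0.3] q [ 0.46 -0.03  2.   -0.    1.17  1.86]
[np.float64(-0.001), np.float64(0.012), np.float64(0.28), np.float64(-0.001)]
0.0002951836603927366 0.11495791111816446
```

Call:
arm_command:
  increments:
    - [[0,0,0,0.1,0],[0,0,0,0.18,0],[0,0,0.04,0,0],[0,0,0.04,0,0],[0,0,0.04,0,0]]

```text
clock: 37.78
tcp_pos: [0.3927, 0.2518, 0.0482]
tool_rot: [-3.129, -0.272, -0.005]
ft_force: [-0.4, -0.3, 0.3]
opening: 0.0007
finger_force: 0.1
```

Call:
arm_command:
  increments:
    - [[0,0,0.04,0,0],[0,0,0.04,0,0],[0,0,0.04,0,0],[0,0,0.04,0,0],[0,0,0.04,0,0]]

```text
clock: 38.4
tcp_pos: [0.4, 0.2025, 0.0464]
tool_rot: [-3.129, -0.274, -0.001]
ft_force: [0.4, 2.8, 1.1]
opening: 0.0005
finger_force: 1.1
```

Call:
arm_command:
  increments:
    - [[0,0,0.04,0,0],[0,0,0.04,0,0],[0,0,0.006,0,0],[0,0,0,0,0],[0,0,0,0,0]]

```text
clock: 39.02
tcp_pos: [0.4033, 0.1818, 0.0461]
tool_rot: [3.13, 0.274, -0.0]
ft_force: [1.0, 0.2, -0.4]
opening: 0.0001
finger_force: 0.0
```

```bash
python3 - <<'E'
from h import *
plan([L(0,12,.046)],10,.1); d=np.array(sense()["tcp_pos"])[:2]-O; print(d@X,d@Y)
E
```

```text
t 39.02 tcp [0.4033 0.1818 0.0461] toolx ang 10.0 op 0.0001 F [ 1.   0.2 -0.4] q [ 0.24 -0.    2.13 -0.    1.01  1.64]
[np.float64(-0.001), np.float64(0.009), np.float64(0.0), np.float64(-0.0)]
0.00026949789090169107 0.014339334571066138
```

Call:
arm_command:
  increments:
    - [[0,0,0.01,0,0],[0,0,0,0,0],[0,0,-0.12,0,0],[0,0,-0.1,-0.1,0],[0,0,0,-0.2,0]]

```text
clock: 39.65
tcp_pos: [0.392, 0.2339, 0.12]
tool_rot: [3.128, 0.276, -0.008]
ft_force: [0.4, -0.5, 0.4]
opening: 0.0004
finger_force: 0.0
```

Call:
arm_command:
  increments:
    - [[60,0,0,-0.2,0],[60,-0.06,0.2,-0.1,0],[60,-0.06,0.2,0,0],[60,0,0.2,0,0],[60,0,0.2,0,0]]

```text
clock: 40.28
tcp_pos: [0.3995, 0.0299, 0.1966]
tool_rot: [3.129, 0.274, 0.002]
ft_force: [1.7, 0.4, 0.0]
opening: 0.0429
finger_force: 0.0
```

Call:
arm_command:
  increments:
    - [[80,0,0.2,0,0],[80,0,0.2,0,0],[80,0,0.2,0,0],[80,0,0,0,0],[80,0,0,0,0]]

```text
clock: 40.9
tcp_pos: [0.4251, -0.116, 0.1959]
tool_rot: [-3.129, -0.272, 0.001]
ft_force: [-0.1, -0.3, -0.1]
opening: 0.0793
finger_force: 0.0
```

```bash
python3 - <<'E'
from h import *
t=capture("top"); s=capture("scene"); cv2.imwrite("pics/t13.png",t); lids("top",t,box=(360,170,480,235)); lids("scene",s,box=(365,220,480,280)); st()
lids("scene",s,box=(240,170,330,230))
plan([(.473,-.412,.12)],10)
E
```

```text
blue [437.7 172.4] [433, 170, 10, 7, 50] [ 0.5553 -0.4584  0.054 ]
blue [428.7 193.5] [422, 188, 14, 13, 134] [ 0.4741 -0.41    0.054 ]
blue [434.5 225.5] [431, 221, 8, 10, 72] [ 0.6128 -0.4286  0.054 ]
blue [416.1 239.9] [410, 236, 13, 9, 83] [ 0.4718 -0.4138  0.054 ]
white [456.4 228.7] [441, 224, 31, 11, 116] [ 0.6344 -0.5057  0.054 ]
white [474.1 243.8] [468, 237, 12, 15, 130] [ 0.5602 -0.5924  0.054 ]
t 41.0 tcp [ 0.4253 -0.1153  0.196 ] toolx ang 10.06 op 0.0798 F [-0.1  0.4  0.5] q [-0.44 -0.22  2.01  0.    1.34  0.95]
white [308.1 172.6] [292, 170, 31, 7, 104] [0.8036 0.3095 0.054 ]
white [270.6 178.2] [250, 172, 43, 13, 129] [0.6362 0.4153 0.054 ]
white [293.3 204.7] [277, 199, 37, 12, 209] [0.4584 0.1302 0.054 ]
white [263.3 211.5] [253, 206, 24, 13, 126] [0.3377 0.1898 0.054 ]
t 41.0 tcp [ 0.4253 -0.1153  0.196 ] toolx ang 10.06 op 0.0798 F [-0.1  0.4  0.5] q [-0.44 -0.22  2.01  0.    1.34  0.95]
[np.float64(-0.003), np.float64(0.2), np.float64(0.051), np.float64(0.001)]
[np.float64(-0.003), np.float64(0.2), np.float64(0.051), np.float64(-0.0)]
[np.float64(-0.003), np.float64(0.2), np.float64(0.051), np.float64(-0.0)]
[np.float64(-0.003), np.float64(0.2), np.float64(0.051), np.float64(-0.0)]
[np.float64(-0.003), np.float64(0.2), np.float64(0.051), np.float64(-0.0)]
[np.float64(-0.003), np.float64(0.2), np.float64(0.051), np.float64(-0.0)]
```

Call:
arm_command:
  increments:
    - [[76,-0.003,0.2,0,0],[76,-0.003,0.2,0,0],[76,-0.003,0.2,0,0],[76,-0.003,0.2,0.08,0],[76,-0.003,0.2,0.1,0]]

```text
clock: 41.62
tcp_pos: [0.4666, -0.3639, 0.1517]
tool_rot: [3.128, 0.277, 0.003]
ft_force: [-0.1, -0.6, 1.3]
opening: 0.0758
finger_force: 0.0
```

Call:
arm_command:
  increments:
    - [[76,-0.003,0.2,0.1,0],[76,0,0,0,0],[76,0,0,0,0],[76,0,0,0,0],[76,0,0,0,0]]

```text
clock: 42.25
tcp_pos: [0.4739, -0.412, 0.1279]
tool_rot: [3.128, 0.276, 0.002]
ft_force: [0.1, -1.2, 0.0]
opening: 0.0758
finger_force: 0.0
```

```bash
python3 - <<'E'
from h import *
plan([(.473,-.412,.048)],10,.04)
E
```

```text
t 42.25 tcp [ 0.4739 -0.412   0.1279] toolx ang 10.08 op 0.0758 F [ 0.1 -1.2  0. ] q [-0.84  0.31  1.61  0.    1.23  0.55]
[np.float64(-0.002), np.float64(-0.0), np.float64(0.16), np.float64(0.001)]
[np.float64(-0.002), np.float64(-0.0), np.float64(0.16), np.float64(-0.0)]
```

Call:
arm_command:
  increments:
    - [[76,-0.003,0,0.1,0],[76,0,0,0.14,0],[76,0,0,0.08,0],[76,0,0,0,0],[76,0,0,0,0]]

```text
clock: 42.88
tcp_pos: [0.4731, -0.4135, 0.0477]
tool_rot: [3.128, 0.274, 0.002]
ft_force: [-0.4, -0.4, 0.7]
opening: 0.0757
finger_force: 0.0
```

Call:
arm_command:
  increments:
    - [[40,0,0,0,0],[40,0,0,0,0],[40,0,0,0,0],[40,0,0,0,0],[40,0,0,0,0]]

```text
clock: 43.5
tcp_pos: [0.4725, -0.413, 0.0466]
tool_rot: [3.129, 0.273, 0.0]
ft_force: [0.1, 0.2, 3.0]
opening: 0.0504
finger_force: 15.0
```

```bash
python3 - <<'E'
from h import *
plan([(.473,-.412,.205),(.40,-.1,.205),L(0,54,.205)],10)
E
```

```text
t 43.5 tcp [ 0.4725 -0.413   0.0466] toolx ang 9.99 op 0.0504 F [0.1 0.2 3. ] q [-0.84  0.4   1.65  0.    1.09  0.55]
[np.float64(0.001), np.float64(-0.001), np.float64(-0.211), np.float64(-0.0)]
[np.float64(0.001), np.float64(-0.001), np.float64(-0.211), np.float64(-0.0)]
[np.float64(0.001), np.float64(-0.001), np.float64(-0.211), np.float64(-0.0)]
[np.float64(-0.012), np.float64(-0.213), np.float64(-0.0), np.float64(-0.0)]
[np.float64(-0.012), np.float64(-0.213), np.float64(-0.0), np.float64(-0.0)]
[np.float64(-0.012), np.float64(-0.213), np.float64(-0.0), np.float64(-0.0)]
[np.float64(-0.012), np.float64(-0.213), np.float64(-0.0), np.float64(-0.0)]
[np.float64(-0.012), np.float64(-0.213), np.float64(-0.0), np.float64(-0.0)]
[np.float64(-0.012), np.float64(-0.213), np.float64(-0.0), np.float64(-0.0)]
[np.float64(0.035), np.float64(-0.211), np.float64(-0.0), np.float64(-0.0)]
[np.float64(0.035), np.float64(-0.211), np.float64(-0.0), np.float64(-0.0)]
[np.float64(0.035), np.float64(-0.211), np.float64(-0.0), np.float64(-0.0)]
[np.float64(0.035), np.float64(-0.211), np.float64(-0.0), np.float64(-0.0)]
[np.float64(0.035), np.float64(-0.211), np.float64(-0.0), np.float64(-0.0)]
[np.float64(0.035), np.float64(-0.211), np.float64(-0.0), np.float64(-0.0)]
```

Call:
arm_command:
  increments:
    - [[40,0,0,-0.12,0],[40,0,0,-0.2,0],[40,0,0,-0.2,0],[40,0,0,-0.12,0],[40,-0.012,-0.15,0,0]]

```text
clock: 44.12
tcp_pos: [0.4642, -0.3792, 0.21]
tool_rot: [3.124, 0.27, 0.007]
ft_force: [0.6, -0.0, -0.9]
opening: 0.0503
finger_force: 15.0
```

Call:
arm_command:
  increments:
    - [[40,-0.012,-0.213,0,0],[40,-0.012,-0.213,0,0],[40,-0.012,-0.213,0,0],[40,-0.012,-0.213,0,0],[40,-0.012,-0.213,0,0]]

```text
clock: 44.75
tcp_pos: [0.4011, -0.1152, 0.2059]
tool_rot: [-3.129, -0.273, -0.0]
ft_force: [0.2, 0.4, 0.2]
opening: 0.0503
finger_force: 15.0
```

Call:
arm_command:
  increments:
    - [[40,0.025,-0.21,0,0],[40,0.035,-0.21,0,0],[40,0.035,-0.21,0,0],[40,0.035,-0.21,0,0],[40,0.035,-0.21,0,0]]

```text
clock: 45.38
tcp_pos: [0.3966, 0.1506, 0.2062]
tool_rot: [3.13, 0.273, 0.001]
ft_force: [2.1, -0.5, -1.5]
opening: 0.0506
finger_force: 15.0
```

```bash
python3 - <<'E'
from h import *
plan([L(0,54,.205),L(0,54,.057)],10)
E
```

```text
t 45.38 tcp [0.3966 0.1506 0.2062] toolx ang 9.99 op 0.0506 F [ 2.1 -0.5 -1.5] q [ 0.18 -0.27  2.04 -0.    1.37  1.57]
[np.float64(0.023), np.float64(-0.138), np.float64(0.002), np.float64(-0.0)]
[np.float64(0.023), np.float64(-0.138), np.float64(0.002), np.float64(-0.0)]
[np.float64(0.0), np.float64(0.0), np.float64(0.197), np.float64(-0.0)]
[np.float64(0.0), np.float64(0.0), np.float64(0.197), np.float64(-0.0)]
[np.float64(0.0), np.float64(0.0), np.float64(0.197), np.float64(-0.0)]
```

Call:
arm_command:
  increments:
    - [[40,0.023,-0.138,0,0],[40,0.023,-0.138,0.1,0],[40,0,0,0.2,0],[40,0,0,0.2,0],[40,0,0,0.08,0]]

```text
clock: 46.0
tcp_pos: [0.3935, 0.218, 0.0577]
tool_rot: [3.128, 0.274, -0.009]
ft_force: [0.7, -0.1, 0.0]
opening: 0.0506
finger_force: 15.0
```

Call:
arm_command:
  increments:
    - [[40,0,0,0.014,0],[40,0,0,0.006,0],[40,0,0,0,0],[40,0,0,0,0],[40,0,0,0,0]]

```text
clock: 46.62
tcp_pos: [0.3968, 0.2189, 0.0568]
tool_rot: [-3.129, -0.273, -0.002]
ft_force: [-0.1, -0.5, -0.8]
opening: 0.0504
finger_force: 15.0
```

```bash
python3 - <<'E'
from h import *
plan([L(0,54,.0525)],10,.1)
E
```

```text
t 46.62 tcp [0.3968 0.2189 0.0568] toolx ang 9.99 op 0.0504 F [-0.1 -0.5 -0.8] q [ 0.33  0.    2.1  -0.    1.04  1.73]
[np.float64(-0.002), np.float64(-0.008), np.float64(0.017), np.float64(-0.0)]
```

Call:
arm_command:
  increments:
    - [[40,0,0,0.01,0],[40,0,0,0.008,0],[40,0,0,0,0],[40,0,0,0,0],[40,0,0,0,0]]

```text
clock: 47.25
tcp_pos: [0.3974, 0.2192, 0.0529]
tool_rot: [-3.129, -0.274, -0.003]
ft_force: [-2.6, -0.3, 8.7]
opening: 0.0506
finger_force: 15.0
```

Call:
arm_command:
  increments:
    - [[64,0,0,-0.002,0],[64,0,0,0,0],[64,0,0,0,0],[64,0,0,-0.1,0],[64,0,0,-0.15,0]]

```text
clock: 47.88
tcp_pos: [0.3949, 0.2183, 0.1139]
tool_rot: [3.129, 0.273, -0.006]
ft_force: [0.5, 0.3, 0.2]
opening: 0.0638
finger_force: 0.0
```

Call:
arm_command:
  increments:
    - [[0,0,-0.15,0,0],[0,0,-0.1,0,0],[0,0,0,0,0],[0,0,0,0,0],[0,0,0,0,0]]

```text
clock: 48.5
tcp_pos: [0.3856, 0.2796, 0.1144]
tool_rot: [3.129, 0.272, -0.001]
ft_force: [1.0, 0.3, -0.3]
opening: 0.0218
finger_force: 0.0
```

```bash
python3 - <<'E'
from h import *
plan([L(0,112,.046)],10,.1); d=np.array(sense()["tcp_pos"])[:2]-O; print(d@X,d@Y)
E
```

```text
t 48.5 tcp [0.3856 0.2796 0.1144] toolx ang 9.95 op 0.0218 F [ 1.   0.3 -0.3] q [ 0.46 -0.03  2.01 -0.    1.16  1.86]
[np.float64(0.001), np.float64(0.007), np.float64(0.274), np.float64(-0.001)]
-0.00019785675606853953 0.11373073481090384
```

Call:
arm_command:
  increments:
    - [[0,0,0,0.1,0],[0,0,0,0.175,0],[0,0,0.04,0,0],[0,0,0.04,0,0],[0,0,0.04,0,0]]

```text
clock: 49.12
tcp_pos: [0.3924, 0.2504, 0.0478]
tool_rot: [-3.129, -0.273, -0.005]
ft_force: [-0.2, -0.1, 0.3]
opening: 0.0005
finger_force: 0.1
```

Call:
arm_command:
  increments:
    - [[0,0,0.04,0,0],[0,0,0.04,0,0],[0,0,0.04,0,0],[0,0,0.04,0,0],[0,0,0.04,0,0]]

```text
clock: 49.75
tcp_pos: [0.3998, 0.2012, 0.0462]
tool_rot: [-3.129, -0.274, -0.001]
ft_force: [-0.7, 2.2, 3.0]
opening: 0.0007
finger_force: 1.2
```

Call:
arm_command:
  increments:
    - [[0,0,0.04,0,0],[0,0,0.03,0,0],[0,0,0.01,0,0],[0,0,0,0,0],[0,0,0,0,0]]

```text
clock: 50.38
tcp_pos: [0.4027, 0.1819, 0.0458]
tool_rot: [3.129, 0.274, -0.001]
ft_force: [-0.6, 0.7, 0.3]
opening: 0.0005
finger_force: 0.0
```

```bash
python3 - <<'E'
from h import *
plan([L(0,12,.046)],10,.1); d=np.array(sense()["tcp_pos"])[:2]-O; print(d@X,d@Y)
E
```

```text
t 50.38 tcp [0.4027 0.1819 0.0458] toolx ang 10.0 op 0.0005 F [-0.6  0.7  0.3] q [ 0.25 -0.01  2.13 -0.    1.01  1.64]
[np.float64(0.001), np.float64(0.01), np.float64(-0.001), np.float64(0.0)]
-0.0002913479614562347 0.014529758040021637
```

Call:
arm_command:
  increments:
    - [[0,0,0.012,0,0],[0,0,0,0,0],[0,0,-0.12,0,0],[0,0,-0.12,-0.15,0],[0,0,-0.1,-0.2,0]]

```text
clock: 51.0
tcp_pos: [0.3871, 0.2629, 0.1331]
tool_rot: [3.128, 0.273, -0.005]
ft_force: [0.6, 0.8, 0.3]
opening: 0.0
finger_force: 0.0
```

Call:
arm_command:
  increments:
    - [[0,0,-0.22,-0.1,0],[0,0,-0.22,0,0],[0,0,-0.22,0,0],[0,0,-0.22,0,0],[0,0,0,0,0]]

```text
clock: 51.62
tcp_pos: [0.3491, 0.4823, 0.1579]
tool_rot: [-3.129, -0.28, 0.001]
ft_force: [0.3, -0.7, 0.1]
opening: 0.0006
finger_force: 0.0
```

```bash
python3 - <<'E'
from h import *
st();t=capture("top"); im=capture("scene"); cv2.imwrite("pics/t14.png",t)
a=cv2.resize(t[170:250,240:340],(500,400),interpolation=cv2.INTER_CUBIC); b=cv2.resize(im[170:230,250:295],(300,400),interpolation=cv2.INTER_CUBIC)
cv2.imwrite("pics/c14.png",np.hstack([a,b]))
E
```

```text
t 51.62 tcp [0.3491 0.4823 0.1579] toolx ang 10.22 op 0.0006 F [ 0.3 -0.7  0.1] q [0.81 0.2  1.67 0.   1.27 2.2 ]
```

View pics/c14.png

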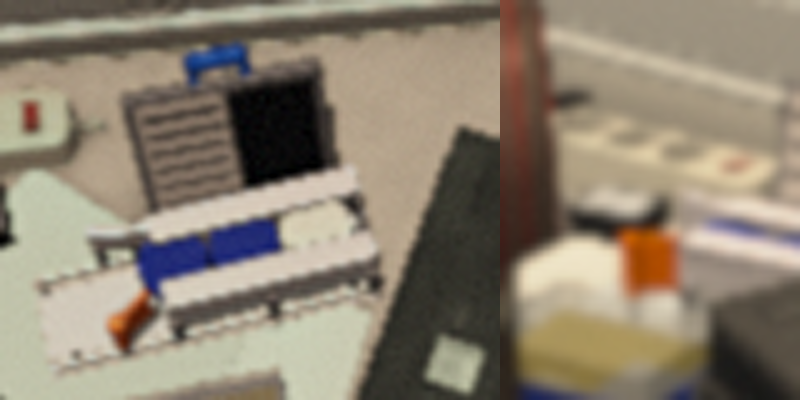

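The final picture shows two blue lids and the white lid in a row under the roof: (172,262), (243,240), (320,225). The gate at (130,320) is at its rest angle and the board stands square behind.

```bash
python3 - <<'E'
from h import *
P=plane("top",[[240+138/5,170+265/5],[240+207/5,170+250/5]],.063)
for p in P: d=p[:2]-O; print("edge lane",(d@X*1e3).round(1),(d@Y*1e3).round(1))
a=plane("top",[[240+118/5,170+345/5],[240+145/5,170+295/5]],.072); b=plane("top",[[130+533/4,170+276/4],[130+556/4,170+236/4]],.072)
for q in(a,b): v=q[1]-q[0]; print("gate dir",np.degrees(np.arctan2(v[1],v[0])).round(1))
E
```

```text
edge lane 5.6 1.1
edge lane 3.8 -47.8
gate dir -29.8
gate dir -31.3
```

Last lid: edges at lane y ≈ 1 and −48, so its middle is about −24, past the gate, and the gate is at its rest angle.

```bash
python3 -c "
from rig import *
print(hand_in())"
```

```text
the job is handed in; nothing more can be done
None
```

The job is handed in, but the call returned no verdict: in my last pictures the board stands on its open leg close behind the roofed lane, all three pots are inside with the gate shut, and I did not touch the bottle or the cuvette box.

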